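# Put two microscope objectives away in their cases

## Task

Put the yellow-ringed and the blue-ringed objective away in their cases: stand each one upright in the middle of the case foot of its own colour, setting it down without dropping it, then put the cap of the same colour over it so that it sits fully down inside the rim of the foot. The red-ringed and the green-ringed objective are still in use: leave them standing where they are, and do not tip any objective over. Mind the tall microscope close by on the right and the raised bench edge on the left.

Things in the scene. Friction and masses are not known exactly. Their poses are not given: they have to be found in the camera images.
- objective_yellow: Microscope objective with a yellow ring, upright on its mount thread, small front lens up. Origin: centre of its underside, z up. 45 mm tall, 0.12 kg. Heights: 0-5 mm brass thread, 25 mm across; 5-30 silver barrel, 28 across (grip here); 30-35 yellow ring, 28 across; 35-45 nose, at most 21 across. To be put away.
- objective_blue: Microscope objective with a blue ring, upright on its mount thread, small front lens up. Origin: centre of its underside, z up. 45 mm tall, 0.12 kg. Heights: 0-5 mm brass thread, 25 mm across; 5-30 silver barrel, 28 across (grip here); 30-35 blue ring, 28 across; 35-45 nose, at most 21 across. To be put away.
- objective_red: Microscope objective with a red ring, upright on its mount thread, small front lens up. Origin: centre of its underside, z up. 45 mm tall, 0.12 kg. Heights: 0-5 mm brass thread, 25 mm across; 5-30 silver barrel, 28 across (grip here); 30-35 red ring, 28 across; 35-45 nose, at most 21 across. Stays where it stands.
- objective_green: Microscope objective with a green ring, upright on its mount thread, small front lens up. Origin: centre of its underside, z up. 45 mm tall, 0.12 kg. Heights: 0-5 mm brass thread, 25 mm across; 5-30 silver barrel, 28 across (grip here); 30-35 green ring, 28 across; 35-45 nose, at most 21 across. Stays where it stands.
- foot_yellow: Foot of an objective case: low black round dish with a yellow ring on its rim, loose, 0.3 kg. Origin: centre of its underside. Flat inner floor 6 mm above the underside, 56 mm across; wall flares out to a 66 mm wide mouth at the rim, 13 mm above the underside; 75 mm across outside. Place of the yellow objective, then of the yellow cap.
- cap_yellow: Cap of an objective case: ivory cylinder, black ribbed upper end, yellow disc on its closed top, yellow band; stands open end down. Origin: centre of the open lower edge, z up. 49 mm across, 57 mm tall, 0.06 kg; bore 44 mm across, 50 deep: goes over an objective with 8 mm to spare all round and stands on the foot's floor inside the rim. Grip the black end (38-55 mm height).
- foot_blue: Foot of an objective case: low black round dish with a blue ring on its rim, loose, 0.3 kg. Origin: centre of its underside. Flat inner floor 6 mm above the underside, 56 mm across; wall flares out to a 66 mm wide mouth at the rim, 13 mm above the underside; 75 mm across outside. Place of the blue objective, then of the blue cap.
- cap_blue: Cap of an objective case: ivory cylinder, black ribbed upper end, blue disc on its closed top, blue band; stands open end down. Origin: centre of the open lower edge, z up. 49 mm across, 57 mm tall, 0.06 kg; bore 44 mm across, 50 deep: goes over an objective with 8 mm to spare all round and stands on the foot's floor inside the rim. Grip the black end (38-55 mm height).

How it is judged:
By the outcome, as a careful person would: the job done as asked, in the order asked, and still so for the second after the job is handed in, with the robot touching nothing.
It also fails if it takes over 93 s, if anything falls off the work surface, if the arm or the gripper's body presses on something with over 40 N, if the wrist force passes 120 N, or if a joint passes its speed limit or range.

## Robot

A 6-joint arm with a two-finger parallel gripper is mounted at the origin on a cart in front of the work surface, level with it; the furniture and walls round the work are solid. World frame = base frame: x ahead of the robot, y to its left, z up, the work surface at z = 0. Lengths are in m, angles in rad, forces in N, time in s.
With the tool pointing down it reaches from about 0.4 to 0.825 m from the base axis. Payload 7 kg.
Tool frame: the origin (TCP) lies on the centre line of the jaws, within the pads' length; the fingertips stand 14 mm ahead of it and the grasp point (between the pads) lies 5 mm behind it; z points along the fingers, y is the line along which they close (so a half turn about z gives the same grasp; the last joint's range is limited). The gripper opens to 88 mm and grips with 3 to 60 N. Pads are 19 mm wide; open, the fingers measure 130 mm over their backs; the gripper's body (78 mm by 193 mm) begins 47 mm behind the grasp point.
Start: joints at [-0.923, 0.359, 0.012, 0, -1.224, -0.288], TCP at [0.238, -0.632, 0.241] pointing down, gripper open.
Joint ranges: [-3.07, 3.07], [-1.43, 2.12], [-1.02, 1.25], [-3.03, 1.67], [-3.05, -0], [-3.03, 3.03]. Speed limits (rad/s): [2.39, 2.39, 3.01, 3.14, 3.14, 3.14].

## Interface

Orientations are given as [roll, pitch, yaw] about the fixed x, y, z axes, in that order (R = Rz(yaw) Ry(pitch) Rx(roll)).
In Python, from station import arm gives the robot as it stands.
- The arm moves only by the tool move_arm, never from a script. Its argument "rows" is a list of rows, each an object with "translation": the shift along the tool's x, y, z in cm, a list of three; "rot": the turn, a rotation vector about the tool's x, y, z in degrees, a list of three; "hand": the closure, from 0 (fully open) to 1 (shut). A call has 1 to 8 rows; each row is the pose to reach, as a shift and turn from the pose commanded when the call began, along the tool's axes at that moment; what a row does not reach only later rows make up. A row lasts 1/12 s, in which the tool goes at most 41.7 mm and 7.16 degrees, less where a joint would pass 70% of its speed; a pose out of reach is approached as far as the arm can. A call with a gripper value outside its range is refused whole. The fingers move at their own pace and stop on an object; "squeeze" is the grip in N (left out, the last holds). Time passes only in rows, so rows that repeat a pose let the fingers close. It gives the time, the measured TCP pose, the force, the opening and the grip force at its end, in the units of the state.
- arm.get_state(): the state, without advancing time (a new reading comes with each control period).
- arm.grab_frame(name): name is "side" or "top" or "wrist"; returns (picture, depth): 420x560x3 uint8, red, green, blue; 420x560 float32, m along the optical axis (not along the pixel's ray), 0 where there is no reading.
- arm.camera_params(name): a dict with "vfov" (degrees; the focal length in pixels is half the picture's height over the tangent of half this angle, whatever the lens; pixels are square), "cx", "cy" (the principal point, pixels), "position" and "orientation" of the camera in the world; the wrist camera has in their place "tool_from_camera" (4x4, takes a point from camera to tool coordinates, whose origin is the TCP and whose axes are the flange's). Camera axes: x right, y down, z forward; pixel columns grow to the right and rows downward; lengths in m; the calibration is good to about 2 mm. A picture is of the moment at which its call begins: read the wrist's pose just before it. camera_params takes no time and is no camera call.
- arm.job_done(): hands the job in; it is judged then, once.
Trained networks look in the newest picture that a camera, given by its name, has taken for a name from the list of things; names that differ only in an ending like _2 or _b are one class to them, and where a whole thing is asked for, a point or a joint stands for the part that bears it (a point fixed in the world has none). Each returns a list of dicts, best first, with "p" (0 to 1); they miss things now and then, are a little off and sometimes report something else, mostly with a low value. They report only what shows in the picture. A call takes as long as a camera call.
- arm.search_frame(label, camera): "point" ([x, y, z] in m, in the coordinates of the camera as it stood for that picture, good to about 4 mm: the middle of the surface that is visible of it).
- arm.pinpoint(label, camera): "point" ([x, y, z] in m, in the coordinates of the camera as it stood for that picture, good to about 4 mm: a listed point, or the origin of a listed thing).
The state is a dict: "t": time; "q": joint angles; "qd": joint speeds; "joint_efforts": joint torques, N m; "eef_pos": TCP position; "ee_rot": TCP orientation; "force": force on the tool from outside, world axes, zero at the start; "moment": the same for the moment, N m; "width": finger opening in m; "gripper_force": force on a finger pad.
Only numpy, scipy, OpenCV 4.12 (cv2) and the standard library are available. Lean on these libraries where they do the work, as an engineer would, in place of code of your own. Each camera call takes 0.05 s, during which the arm holds its last target. There are 200 camera calls.

## Working session

There is one attempt and no reset: what is moved stays moved. The work goes in short steps, Python scripts to look and compute and a tool call to move; the robot and the scene stay as the last step left them, time stands still between calls to the robot, and variables do not carry over. Pictures are saved under pics/ and viewed, at most 15 in all, crops included, and the job is handed in when it is done.

Besides the shell and the picture viewer there is one more tool, called as name(argument=value, ...) on one line, values as JSON. move_arm: Moves the arm, as the interface text tells. Its arguments: {"type":"object","properties":{"rows":{"type":"array","items":{"type":"object","properties":{"translation":{"type":"array","items":{"type":"number"}},"rot":{"type":"array","items":{"type":"number"}},"hand":{"type":"number"}}}},"squeeze":{"type":"number"}},"required":["rows"]}

```bash
ls; mkdir -p pics; cat > h.py <<'E'
import numpy as np, cv2
from scipy.spatial.transform import Rotation as R
from station import arm
def cam(name, st=None):
    p=arm.camera_params(name); f=210/np.tan(np.radians(p['vfov'])/2)
    if 'tool_from_camera' in p:
        st=st or arm.get_state(); T=np.eye(4); T[:3,:3]=R.from_euler('xyz',st['ee_rot']).as_matrix(); T[:3,3]=st['eef_pos']
        T=T@np.array(p['tool_from_camera'])
    else:
        T=np.eye(4); o=np.array(p['orientation'],float); T[:3,3]=p['position']
        T[:3,:3]=o if o.shape==(3,3) else R.from_euler('xyz',o).as_matrix()
    return f,p['cx'],p['cy'],T
def world(c,uvd):
    f,cx,cy,T=c; u,v,d=uvd
    return T[:3,:3]@np.array([(u-cx)*d/f,(v-cy)*d/f,d])+T[:3,3]
def cloud(c,dep):
    f,cx,cy,T=c; v,u=np.mgrid[0:420,0:560]
    P=np.stack([(u-cx)*dep/f,(v-cy)*dep/f,dep],-1)
    return P@T[:3,:3].T+T[:3,3]
def save(n,im): cv2.imwrite('pics/'+n+'.png',im[:,:,::-1])
E
python3 - <<'E'
from h import *
for n in ('side','top','wrist'):
    print(n,{k:np.round(v,3).tolist() for k,v in arm.camera_params(n).items()})
    st=arm.get_state(); im,d=arm.grab_frame(n); save(n+'0',im); np.savez(f'pics/{n}0.npz',im=im,d=d)
print(st)
N=['objective_yellow','objective_blue','objective_red','objective_green','foot_yellow','foot_blue','cap_yellow','cap_blue']
for n in ('top','side'):
    c=cam(n)
    for l in N:
        for r in arm.pinpoint(l,n)[:2]: print(n,l,round(r['p'],2),np.round(c[3][:3,:3]@r['point']+c[3][:3,3],3))
E
```

```text
pics
side {'vfov': 43.307, 'cx': 280.599, 'cy': 213.251, 'position': [0.807, -0.235, 0.764], 'orientation': [-2.537, -0.006, 0.601]}
top {'vfov': 47.52, 'cx': 277.379, 'cy': 214.439, 'position': [0.424, 0.185, 0.886], 'orientation': [-3.032, 0.008, -1.592]}
wrist {'vfov': 68.717, 'cx': 274.093, 'cy': 205.302, 'tool_from_camera': [[-0.001, -0.962, -0.273, 0.074], [1.0, -0.002, 0.0, -0.0], [-0.001, -0.273, 0.962, -0.143], [0.0, 0.0, 0.0, 1.0]]}
{'t': 0.1, 'q': array([-9.22886687e-01,  3.59324495e-01,  1.11628996e-02, -3.07231933e-04,
       -1.22408729e+00, -2.88048469e-01]), 'qd': array([-9.30843395e-05, -3.61420760e-03,  3.20239411e-03, -8.64357055e-04,
        6.52898912e-04,  9.51742773e-04]), 'joint_efforts': array([-3.96663047e-03, -5.84161198e+01,  2.93751150e+01,  7.01563954e+00,
        1.01471512e-02, -5.32426498e-05]), 'eef_pos': array([ 0.23750018, -0.63140288,  0.23971602]), 'ee_rot': array([ 3.14011788e+00, -1.35749096e-04, -2.78183599e+00]), 'force': array([ 0.17601285,  0.05290167, -0.97924194]), 'moment': array([ 0.05290192,  0.01539518, -0.0410608 ]), 'gripper_force': 0.0, 'width': 0.08776138848774107}
top objective_yellow 0.72 [ 0.458  0.337 -0.001]
top objective_blue 0.79 [0.555 0.129 0.003]
top objective_red 0.77 [ 0.553  0.315 -0.001]
top objective_green 0.67 [0.553 0.128 0.002]
top objective_green 0.58 [0.458 0.065 0.003]
top foot_yellow 0.8 [ 0.552  0.035 -0.001]
top foot_blue 0.65 [ 0.458  0.156 -0.001]
top foot_blue 0.55 [ 0.554  0.222 -0.001]
top cap_yellow 0.72 [ 0.461  0.244 -0.002]
top cap_blue 0.86 [ 0.458  0.155 -0.001]
side objective_blue 0.71 [ 0.556  0.129 -0.001]
side objective_red 0.65 [0.553 0.312 0.002]
side objective_green 0.54 [ 0.458  0.058 -0.003]
side foot_yellow 0.57 [0.554 0.039 0.002]
side foot_yellow 0.27 [ 0.466  0.334 -0.   ]
side foot_blue 0.88 [0.556 0.217 0.001]
side cap_blue 0.88 [ 0.459  0.15  -0.002]
```

View pics/top0.png

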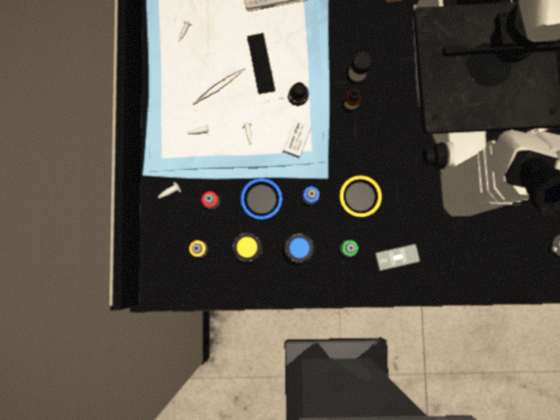

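View pics/side0.png

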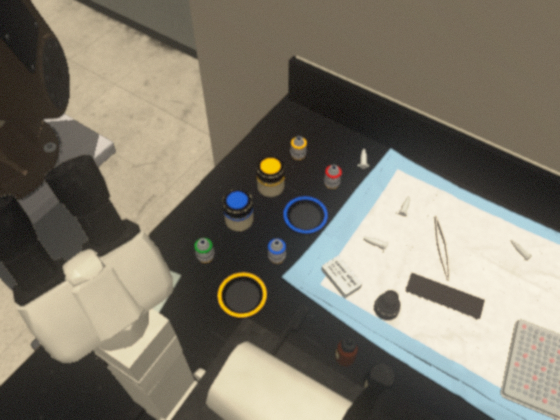

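```bash
python3 - <<'E'
from h import *
from scipy.optimize import least_squares
G={'oy':(.458,.337),'ob':(.555,.129),'or':(.553,.315),'og':(.458,.062),'fy':(.552,.037),'fb':(.554,.22),'cy':(.461,.244),'cb':(.458,.154)}
for n in ('top','side'):
    z=np.load(f'pics/{n}0.npz'); P=cloud(cam(n),z['d']).reshape(-1,3); P=P[z['d'].ravel()>0]
    s=P[(abs(P[:,2])<.01)&(P[:,0]<.7)&(P[:,0]>.35)&(P[:,1]>0)&(P[:,1]<.4)]; print(n,'table z',np.median(s[:,2]))
    for k,g in G.items():
        q=P[np.hypot(*(P[:,:2]-g).T)<.042]; 
        if len(q)<20: print(k,'none');continue
        zt=np.percentile(q[:,2],99)
        lo={'o':.008,'f':.008,'c':.045}[k[0]]
        q=q[q[:,2]>lo]
        if k[0]=='c' or k[0]=='o':
            t=q[q[:,2]>zt-.004]; c=(t[:,:2].max(0)+t[:,:2].min(0))/2; e=np.ptp(t[:,:2],axis=0)
        else:
            t=q[(q[:,2]<.017)]; c=(t[:,:2].max(0)+t[:,:2].min(0))/2; e=np.ptp(t[:,:2],axis=0)
        print(n,k,len(t),'ztop',zt.round(4),'c',c.round(4),'ext',e.round(3))
    # tall things
    t=P[(P[:,2]>.06)&(P[:,0]>.2)]; 
    for y in np.arange(-.3,.6,.05):
        m=t[(t[:,1]>y)&(t[:,1]<y+.05)]
        if len(m)>20: print('  y',y.round(2),'x',m[:,0].min().round(3),m[:,0].max().round(3),'zmax',m[:,2].max().round(3),len(m))
E
```

```text
top table z 0.0002911925107533242
top oy 55 ztop 0.0455 c [0.4607 0.3349] ext [0.014 0.015]
top ob 53 ztop 0.0452 c [0.5534 0.1292] ext [0.013 0.014]
top or 56 ztop 0.0455 c [0.5487 0.3121] ext [0.016 0.013]
top og 58 ztop 0.0448 c [0.4557 0.063 ] ext [0.016 0.014]
top fy 510 ztop 0.0153 c [0.5525 0.0359] ext [0.074 0.073]
top fb 510 ztop 0.0156 c [0.551  0.2199] ext [0.073 0.074]
top cy 507 ztop 0.0591 c [0.4601 0.2446] ext [0.049 0.047]
top cb 521 ztop 0.0589 c [0.4572 0.1536] ext [0.047 0.049]
  y -0.25 x 0.631 0.848 zmax 0.178 2393
  y -0.2 x 0.506 0.848 zmax 0.345 3568
  y -0.15 x 0.474 0.85 zmax 0.402 11691
  y -0.1 x 0.471 0.9 zmax 0.42 8065
  y -0.05 x 0.625 0.829 zmax 0.289 1580
  y -0.0 x 0.727 0.807 zmax 0.069 42
  y 0.4 x 0.361 0.916 zmax 0.107 2963
  y 0.45 x 0.2 0.895 zmax 0.43 50332
side table z 0.000854680491671922
side oy 50 ztop 0.045 c [0.4632 0.3314] ext [0.016 0.015]
side ob 66 ztop 0.0455 c [0.5576 0.1253] ext [0.017 0.013]
side or 48 ztop 0.0459 c [0.5521 0.3098] ext [0.015 0.014]
side og 68 ztop 0.0452 c [0.4595 0.0606] ext [0.016 0.015]
side fy 718 ztop 0.0156 c [0.5545 0.0349] ext [0.075 0.075]
side fb 564 ztop 0.0154 c [0.5537 0.218 ] ext [0.074 0.076]
side cy 453 ztop 0.059 c [0.464  0.2418] ext [0.048 0.05 ]
side cb 515 ztop 0.0591 c [0.4604 0.1505] ext [0.05  0.048]
  y -0.25 x 0.507 0.566 zmax 0.355 1177
  y -0.2 x 0.464 0.767 zmax 0.419 16133
  y -0.15 x 0.462 0.842 zmax 0.463 17734
  y -0.1 x 0.472 0.786 zmax 0.421 4490
  y -0.05 x 0.628 0.788 zmax 0.29 1299
  y -0.0 x 0.2 0.811 zmax 0.353 660
  y 0.4 x 0.362 0.901 zmax 0.106 5743
  y 0.45 x 0.2 0.881 zmax 0.369 35880
```

The top view shows red (210,200), blue (312,195), yellow (198,248) and green (350,248) objectives, feet blue (262,199) and yellow (361,197), and caps yellow (247,247) and blue (299,248). The side view agrees, and the microscope stands between the arm's start pose and the work. Next I check the microscope's clearance.

View pics/wrist0.png

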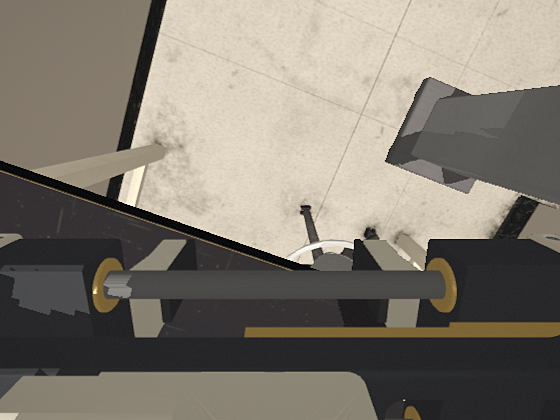

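```bash
python3 - <<'E'
from h import *
Ps=[]
for n in ('top','side','wrist'):
    z=np.load(f'pics/{n}0.npz'); P=cloud(cam(n),z['d']).reshape(-1,3); Ps.append(P[z['d'].ravel()>0])
P=np.vstack(Ps); r=np.hypot(P[:,0],P[:,1]); th=np.degrees(np.arctan2(P[:,1],P[:,0]))
print('rmin by angle (rows) for z bands .03-.15,.15-.25,.25-.35,.35-.45,.45-.6')
for a in range(-80,50,8):
    o=[]
    for lo,hi in ((.03,.15),(.15,.25),(.25,.35),(.35,.45),(.45,.7)):
        m=(th>=a)&(th<a+8)&(P[:,2]>lo)&(P[:,2]<hi)&(r>.25)
        o.append((round(np.percentile(r[m],1),3) if m.sum()>5 else None))
    print(a,o)
m=(P[:,1]<.02)&(P[:,1]>-.4)&(P[:,0]>.4);print(np.sort(P[m,2])[-5:])
E
```

```text
rmin by angle (rows) for z bands .03-.15,.15-.25,.25-.35,.35-.45,.45-.6
-80 [None, None, np.float64(0.595), None, None]
-72 [None, np.float64(0.616), np.float64(0.605), None, None]
-64 [None, None, None, None, None]
-56 [None, None, None, None, None]
-48 [None, None, None, None, None]
-40 [None, None, None, None, None]
-32 [None, None, None, None, None]
-24 [np.float64(0.533), np.float64(0.534), np.float64(0.53), np.float64(0.492), None]
-16 [np.float64(0.53), np.float64(0.531), np.float64(0.526), np.float64(0.485), np.float64(0.812)]
-8 [np.float64(0.6), np.float64(0.631), np.float64(0.699), None, None]
0 [np.float64(0.451), None, None, None, None]
8 [np.float64(0.451), None, None, None, None]
16 [np.float64(0.459), None, None, None, None]
24 [np.float64(0.503), np.float64(0.877), np.float64(0.875), np.float64(0.874), None]
32 [np.float64(0.564), np.float64(0.724), np.float64(0.726), np.float64(0.726), None]
40 [np.float64(0.602), np.float64(0.626), np.float64(0.628), np.float64(0.628), None]
48 [np.float64(0.561), np.float64(0.561), np.float64(0.563), np.float64(0.563), None]
[0.4621488  0.46224744 0.46268156 0.46269537 0.46285586]
```

The wrist view shows only floor beside the cart (160,150) and the fingers. Next I check how much room there is near the yellow foot and the left wall.

```bash
python3 - <<'E'
from h import *
Ps=[]
for n in ('top','side'):
    z=np.load(f'pics/{n}0.npz'); P=cloud(cam(n),z['d']).reshape(-1,3); Ps.append(P[z['d'].ravel()>0])
P=np.vstack(Ps)
w=P[(P[:,1]>.42)&(P[:,2]>.13)&(P[:,2]<.4)&(P[:,0]>.3)&(P[:,0]<.7)]; print('wall y',np.percentile(w[:,1],[1,50]))
w=P[(P[:,1]>.35)&(P[:,2]>.07)&(P[:,2]<.13)&(P[:,0]>.38)&(P[:,0]<.7)]; print('edge y',np.percentile(w[:,1],[1,50]))
print('max y of tall things per x band and z band (.05-.1 .1-.2 .2-.3 .3-.5)')
for x in np.arange(.42,.9,.03):
    o=[]
    for lo,hi in ((.02,.06),(.06,.1),(.1,.2),(.2,.3),(.3,.5)):
        m=P[(P[:,0]>=x)&(P[:,0]<x+.03)&(P[:,2]>lo)&(P[:,2]<hi)&(P[:,1]<.03)&(P[:,1]>-.4)]
        o.append(round(float(np.percentile(m[:,1],99)),3) if len(m)>5 else None)
    print(x.round(2),o)
E
```

```text
wall y [0.46183682 0.46552507]
edge y [0.44329818 0.45574599]
max y of tall things per x band and z band (.05-.1 .1-.2 .2-.3 .3-.5)
0.42 [None, None, None, None, None]
0.45 [-0.314, None, None, None, -0.078]
0.48 [None, None, None, -0.132, -0.074]
0.51 [-0.117, -0.117, -0.117, -0.117, -0.079]
0.54 [-0.116, -0.116, -0.117, -0.082, -0.081]
0.57 [-0.116, -0.07, -0.117, -0.105, -0.089]
0.6 [None, -0.065, -0.04, None, None]
0.63 [-0.106, -0.096, -0.04, None, None]
0.66 [None, None, -0.039, None, None]
0.69 [None, None, -0.038, -0.036, -0.116]
0.72 [0.03, None, -0.037, -0.108, -0.115]
0.75 [0.03, None, -0.036, -0.108, -0.118]
0.78 [0.03, 0.03, -0.036, None, -0.117]
0.81 [0.03, None, -0.035, None, -0.123]
0.84 [None, None, -0.078, None, -0.123]
0.87 [-0.074, -0.078, -0.078, None, None]
0.9 [-0.075, None, None, None, None]
```

```bash
cat >> h.py <<'E'
def plan(calls, dec=1, start=None):
    """calls: list of lists of (x,y,z,psi_deg); prints rows relative to the pose at each call's start (tool down)."""
    if start is None:
        st=arm.get_state(); start=(*st['eef_pos'],np.degrees(st['ee_rot'][2]))
    for c in calls:
        s=np.radians(start[3]); out=[]
        for w in c:
            d=np.array(w[:3])-start[:3]
            t=[np.cos(s)*d[0]+np.sin(s)*d[1], np.sin(s)*d[0]-np.cos(s)*d[1], -d[2]]
            a=(start[3]-w[3]+180)%360-180
            out.append((np.round(np.array(t)*100,dec).tolist(), round(a,1)))
        for o in out: print(o)
        print('--'); start=c[-1]
E
python3 - <<'E'
from h import *
st=arm.get_state(); print(st['eef_pos'],np.degrees(st['ee_rot']))
def pol(r,a,z,psi): return (r*np.cos(np.radians(a)),r*np.sin(np.radians(a)),z,psi)
a0=-69.4
A=[pol(.4,a0,.24,a0-180)]
arc=[pol(.4,a0+5.5*i,.24,a0+5.5*i-180) for i in range(1,17)]
plan([A,arc[:8],arc[8:]])
E
```

```text
[ 0.23763265 -0.63177395  0.24060131] [-1.79996497e+02  1.67567779e-03 -1.59386125e+02]
([0.0, 27.5, 0.1], np.float64(90.0))
--
([0.2, 3.8, -0.0], -5.5)
([0.7, 7.6, -0.0], -11.0)
([1.6, 11.4, -0.0], -16.5)
([2.9, 15.0, -0.0], -22.0)
([4.5, 18.5, -0.0], -27.5)
([6.5, 21.8, -0.0], -33.0)
([8.7, 24.9, -0.0], -38.5)
([11.2, 27.8, -0.0], -44.0)
--
([0.2, 3.8, -0.0], -5.5)
([0.7, 7.6, -0.0], -11.0)
([1.6, 11.4, -0.0], -16.5)
([2.9, 15.0, -0.0], -22.0)
([4.5, 18.5, -0.0], -27.5)
([6.5, 21.8, -0.0], -33.0)
([8.7, 24.9, -0.0], -38.5)
([11.2, 27.8, -0.0], -44.0)
--
```

move_arm(rows=[{"translation": [0, 3.5, 0], "rot": [0, 0, 7], "hand": 0}, {"translation": [0, 7, 0], "rot": [0, 0, 14], "hand": 0}, {"translation": [0, 10.5, 0], "rot": [0, 0, 21], "hand": 0}, {"translation": [0, 14, 0], "rot": [0, 0, 28], "hand": 0}, {"translation": [0, 17.5, 0], "rot": [0, 0, 35], "hand": 0}, {"translation": [0, 21, 0], "rot": [0, 0, 42], "hand": 0}, {"translation": [0, 24.5, 0], "rot": [0, 0, 49], "hand": 0}, {"translation": [0, 27.5, 0], "rot": [0, 0, 56], "hand": 0}])

```text
t: 1.62
eef_pos: [0.1396, -0.3726, 0.2404]
ee_rot: [3.141, 0.0, 2.518]
force: [1.3, -0.2, 1.6]
width: 0.0878
gripper_force: 0.0
```

```bash
python3 - <<'E'
from h import *
st=arm.get_state(); print(st['q'].round(3))
def pol(r,a,z,psi): return (r*np.cos(np.radians(a)),r*np.sin(np.radians(a)),z,psi)
a0=-69.4
arc=[pol(.4,a0+5.5*i,.24,max(-215.4,a0+5.5*i-180)) for i in range(1,17)]
plan([arc[:8],arc[8:]],start=(*pol(.4,a0,.24,0)[:3],-215.4))
E
```

```text
[-0.709 -0.123 -0.548 -0.    -1.145 -1.485]
([-2.0, 3.3, -0.0], 0.0)
([-3.7, 6.7, -0.0], 0.0)
([-5.0, 10.3, -0.0], 0.0)
([-6.0, 14.1, -0.0], 0.0)
([-6.6, 17.8, -0.0], 0.0)
([-6.8, 21.7, -0.0], 0.0)
([-6.7, 25.5, -0.0], -4.5)
([-6.2, 29.3, -0.0], -10.0)
--
([0.2, 3.8, -0.0], -5.5)
([0.7, 7.6, -0.0], -11.0)
([1.6, 11.4, -0.0], -16.5)
([2.9, 15.0, -0.0], -22.0)
([4.5, 18.5, -0.0], -27.5)
([6.5, 21.8, -0.0], -33.0)
([8.7, 24.9, -0.0], -38.5)
([11.2, 27.8, -0.0], -44.0)
--
```

move_arm(rows=[{"translation": [-2.0, 3.3, 0], "rot": [0, 0, 0], "hand": 0}, {"translation": [-3.7, 6.7, 0], "rot": [0, 0, 0], "hand": 0}, {"translation": [-5.0, 10.3, 0], "rot": [0, 0, 0], "hand": 0}, {"translation": [-6.0, 14.1, 0], "rot": [0, 0, 0], "hand": 0}, {"translation": [-6.6, 17.8, 0], "rot": [0, 0, 0], "hand": 0}, {"translation": [-6.8, 21.7, 0], "rot": [0, 0, 0], "hand": 0}, {"translation": [-6.7, 25.5, 0], "rot": [0, 0, -4.5], "hand": 0}, {"translation": [-6.2, 29.3, 0], "rot": [0, 0, -10], "hand": 0}])

```text
t: 2.28
eef_pos: [0.3622, -0.1698, 0.2409]
ee_rot: [3.141, 0.001, 2.702]
force: [1.1, -0.5, 0.0]
width: 0.0876
gripper_force: 0.0
```

```bash
python3 - <<'E'
from h import *
st=arm.get_state(); print(st['q'].round(3),st['eef_pos'],np.degrees(st['ee_rot']),st['force'])
a,d=arm.grab_frame('top'); b,e=arm.grab_frame('side')
cv2.imwrite('pics/m1.png',cv2.resize(np.hstack([a,b]),(800,300))[:,:,::-1])
P=cloud(cam('top'),d)[d>0]; m=P[(P[:,2]>.25)&(P[:,1]>-.3)&(P[:,1]<.42)&(P[:,0]<.6)]
r=np.hypot(m[:,0],m[:,1])
for y in np.arange(-.3,.42,.06):
    k=m[(m[:,1]>=y)&(m[:,1]<y+.06)]
    if len(k)>10: print(y.round(2),np.percentile(k,[2,98],axis=0).round(3).tolist())
E
```

```text
[ 0.062 -0.12  -0.545  0.    -1.145 -2.073] [ 0.36220722 -0.16975877  0.2409386 ] [1.79982653e+02 5.93992196e-02 1.54801710e+02] [ 1.13653567 -0.53033784  0.04748257]
-0.18 [[0.378, -0.154, 0.253], [0.582, -0.12, 0.356]]
-0.12 [[0.371, -0.118, 0.295], [0.577, -0.072, 0.413]]
0.0 [[0.354, 0.033, 0.605], [0.396, 0.06, 0.652]]
0.06 [[0.34, 0.061, 0.577], [0.393, 0.094, 0.653]]
```

View pics/m1.png

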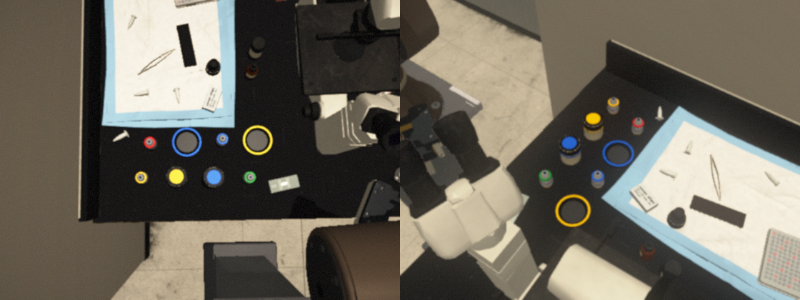

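The left half (top view) shows the brown arm link at (355,260). The microscope is undisturbed. The arm has a 0.19 m lateral offset, so I need to know where its links are relative to the left wall.

```bash
python3 - <<'E'
from h import *
b,e=arm.grab_frame('side'); P2=cloud(cam('side'),e)[e>0]
a,d=arm.grab_frame('top'); P1=cloud(cam('top'),d)[d>0]
for n,P in (('side',P2),('top',P1)):
    m=P[(P[:,2]>.02)&(P[:,0]<.44)&(P[:,1]<.4)&(P[:,1]>-.5)]
    k,c=np.unique(np.floor(m/.05).astype(int),axis=0,return_counts=True)
    print(n); 
    for kk,cc in zip(k,c):
        if cc>15: print((kk*.05+.025).round(3).tolist(),cc,end=' ')
    print()
    w=P[(P[:,1]>.4)&(P[:,2]>.12)]; print('wall x,z range',np.percentile(w,[0.1,99.9],axis=0).round(2).tolist())
b,e=arm.grab_frame('wrist'); save('w1',b)
E
```

```text
side
[0.025, 0.025, 0.125] 22 [0.025, 0.075, 0.025] 189 [0.025, 0.075, 0.075] 171 [0.025, 0.075, 0.125] 101 [0.025, 0.075, 0.175] 42 [0.025, 0.125, 0.175] 44 [0.025, 0.175, 0.175] 37 [0.075, -0.025, 0.075] 123 [0.075, 0.025, 0.025] 52 [0.075, 0.025, 0.075] 606 [0.075, 0.025, 0.125] 251 [0.075, 0.075, 0.025] 48 [0.075, 0.075, 0.075] 16 [0.075, 0.075, 0.175] 420 [0.075, 0.075, 0.225] 372 [0.075, 0.125, 0.175] 451 [0.075, 0.125, 0.225] 896 [0.075, 0.125, 0.275] 503 [0.075, 0.175, 0.175] 221 [0.075, 0.175, 0.225] 479 [0.075, 0.175, 0.275] 126 [0.375, -0.125, 0.225] 82 [0.375, -0.125, 0.275] 45 [0.375, -0.125, 0.325] 547 [0.375, -0.075, 0.325] 714 [0.425, -0.125, 0.275] 68 [0.425, -0.125, 0.325] 1269 [0.425, -0.075, 0.325] 282 
wall x,z range [[0.13, 0.46, 0.12], [0.86, 0.47, 0.36]]
top
[0.325, 0.075, 0.575] 424 [0.325, 0.075, 0.625] 446 [0.375, -0.125, 0.325] 391 [0.375, -0.075, 0.275] 89 [0.375, -0.075, 0.325] 865 [0.375, 0.025, 0.625] 915 [0.375, 0.075, 0.575] 788 [0.375, 0.075, 0.625] 9341 [0.375, 0.075, 0.675] 1896 [0.425, -0.125, 0.275] 25 [0.425, -0.125, 0.325] 620 [0.425, -0.075, 0.275] 56 [0.425, -0.075, 0.325] 530 [0.425, 0.125, 0.075] 24 [0.425, 0.175, 0.075] 43 [0.425, 0.225, 0.075] 26 
wall x,z range [[0.21, 0.46, 0.12], [0.86, 0.47, 0.43]]
```

move_arm(rows=[{"translation": [0.2, 3.8, 0], "rot": [0, 0, -5.5], "hand": 0}, {"translation": [0.7, 7.6, 0], "rot": [0, 0, -11], "hand": 0}, {"translation": [1.6, 11.4, 0], "rot": [0, 0, -16.5], "hand": 0}, {"translation": [2.9, 15.0, 0], "rot": [0, 0, -22], "hand": 0}, {"translation": [4.5, 18.5, 0], "rot": [0, 0, -27.5], "hand": 0}, {"translation": [6.5, 21.8, 0], "rot": [0, 0, -33], "hand": 0}, {"translation": [8.7, 24.9, 0], "rot": [0, 0, -38.5], "hand": 0}])

```text
t: 3.12
eef_pos: [0.3892, 0.0912, 0.2407]
ee_rot: [3.142, 0.0, -2.912]
force: [0.6, -0.5, -0.7]
width: 0.0874
gripper_force: 0.0
```

```bash
cat >> h.py <<'E'
def pose(g,h,tau=18):
    "TCP pose with the grasp point at g, fingers leaning outward along heading h (deg) by tau (deg)"
    h,t=np.radians([h,tau]); H=np.array([np.cos(h),np.sin(h),0]); Z=np.array([0,0,1.])
    z=np.sin(t)*H-np.cos(t)*Z; x=-np.cos(t)*H-np.sin(t)*Z
    T=np.eye(4); T[:3,:3]=np.c_[x,np.cross(z,x),z]; T[:3,3]=np.array(g)+.005*z; return T
def cur():
    st=arm.get_state(); T=np.eye(4); T[:3,:3]=R.from_euler('xyz',st['ee_rot']).as_matrix(); T[:3,3]=st['eef_pos']; return T
def go(calls,T=None,dec=1):
    "prints moves from pose T (default measured) for a chain of calls, each a list of poses"
    T=cur() if T is None else T
    for c in calls:
        for P in c:
            D=np.linalg.inv(T)@P; r=R.from_matrix(D[:3,:3]).as_rotvec(degrees=True)
            print((D[:3,3]*100).round(dec).tolist(),r.round(1).tolist(),'rows>=%.1f'%max(np.linalg.norm(D[:3,3])/.0417,np.linalg.norm(r)/7.16))
        print('--'); T=c[-1]
E
python3 - <<'E'
from h import *
st=arm.get_state(); print(st['q'].round(3),st['eef_pos'].round(4),np.degrees(st['ee_rot']).round(2))
ob=(.5555,.1273)
A=pose((.47,.12,.2),32); B=pose((*ob,.13),32)
go([[A],[B]])
E
```

```text
[ 0.731 -0.12  -0.545  0.    -1.145 -2.072] [0.3892 0.0912 0.2407] [ 1.8000e+02  3.0000e-02 -1.6684e+02]
[-8.7, 1.0, 4.6] [-3.0, -17.8, -18.7] rows>=3.6
--
[-5.1, -3.9, 9.0] [0.0, -0.0, 0.0] rows>=2.7
--
```

move_arm(rows=[{"translation": [-2.2, 0.2, 1.2], "rot": [-0.8, -4.5, -4.7], "hand": 0.2}, {"translation": [-4.4, 0.5, 2.3], "rot": [-1.5, -9, -9.4], "hand": 0.2}, {"translation": [-6.6, 0.8, 3.5], "rot": [-2.2, -13.4, -14], "hand": 0.3}, {"translation": [-8.7, 1.0, 4.6], "rot": [-3, -17.8, -18.7], "hand": 0.3}, {"translation": [-8.7, 1.0, 4.6], "rot": [-3, -17.8, -18.7], "hand": 0.3}, {"translation": [-8.7, 1.0, 4.6], "rot": [-3, -17.8, -18.7], "hand": 0.3}])

```text
t: 3.62
eef_pos: [0.471, 0.1179, 0.1939]
ee_rot: [3.141, 0.31, -2.59]
force: [-0.4, 0.3, 0.8]
width: 0.0619
gripper_force: 0.0
```

```bash
cat >> h.py <<'E'
G0={'oy':(.462,.333),'ob':(.5555,.1273),'or':(.5505,.311),'og':(.4577,.0618),'fy':(.5535,.0355),'fb':(.5523,.219),'cy':(.462,.243),'cb':(.459,.152)}
def meas(n,keys,G=G0,dz=0):
    "centre and top height of things seen by a camera's depth"
    st=arm.get_state(); c=cam(n,st); im,d=arm.grab_frame(n); P=cloud(c,d); ok=d>0; o={}
    for k in keys:
        m=ok&(np.hypot(P[...,0]-G[k][0],P[...,1]-G[k][1])<(.046 if k[0]=='f' else .032)); q=P[m]
        if len(q)<20: print(n,k,'none'); continue
        zt=np.percentile(q[:,2],99)
        t=q[(q[:,2]>.008)&(q[:,2]<.018)] if k[0]=='f' else q[q[:,2]>zt-.004]
        if len(t)<8: print(n,k,'few');continue
        (cx,cy),r=cv2.minEnclosingCircle(t[:,:2].astype(np.float32)); o[k]=(cx,cy)
        print(n,k,'c',round(cx,4),round(cy,4),'r',round(r,4),'ztop',zt.round(4),len(t))
    return im
E
python3 - <<'E'
from h import *
st=arm.get_state(); print(st['eef_pos'].round(4),np.degrees(st['ee_rot']).round(2))
save('w2',meas('wrist',G0)); print(); meas('top',G0); meas('side',G0)
E
```

```text
[0.471  0.1179 0.1939] [ 179.95   17.74 -148.37]
wrist oy c 0.4609 0.3323 r 0.0076 ztop 0.0446 85
wrist ob c 0.5541 0.1272 r 0.0076 ztop 0.0447 135
wrist or c 0.5378 0.3133 r 0.0061 ztop 0.0185 15
wrist og c 0.4416 0.0628 r 0.0194 ztop 0.2842 4861
wrist fy c 0.5527 0.0356 r 0.0382 ztop 0.0138 1345
wrist fb c 0.5525 0.2183 r 0.0383 ztop 0.0137 820
wrist cy c 0.4611 0.2432 r 0.0256 ztop 0.0574 1622
wrist cb c 0.4356 0.1498 r 0.014 ztop 0.2684 1549

top oy c 0.4614 0.3339 r 0.0083 ztop 0.0458 51
top ob c 0.5544 0.1291 r 0.0082 ztop 0.0456 54
top or c 0.5479 0.3114 r 0.0078 ztop 0.0457 52
top og c 0.4267 0.0623 r 0.0077 ztop 0.5375 47
top fy c 0.5558 0.0402 r 0.0367 ztop 0.2962 250
top fb c 0.5544 0.2169 r 0.0414 ztop 0.0153 542
top cy c 0.4603 0.2441 r 0.0247 ztop 0.0592 505
top cb c 0.4441 0.1252 r 0.009 ztop 0.391 40
side oy c 0.4626 0.3302 r 0.0085 ztop 0.0467 35
side ob c 0.5571 0.1249 r 0.0067 ztop 0.0461 60
side or c 0.5515 0.309 r 0.0086 ztop 0.0466 48
side og c 0.4404 0.0547 r 0.0154 ztop 0.4674 209
side fy c 0.5538 0.0351 r 0.0385 ztop 0.2965 700
side fb c 0.5535 0.2179 r 0.0386 ztop 0.0157 566
side cy c 0.4639 0.2414 r 0.0255 ztop 0.0593 431
side cb c 0.4552 0.122 r 0.0077 ztop 0.3458 32
```

View pics/w2.png

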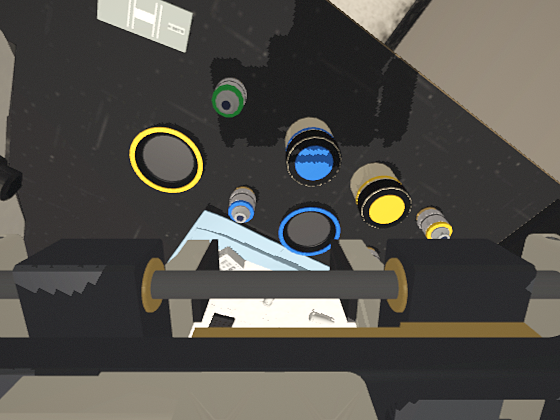

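The wrist view shows the yellow foot (166,158), blue foot (310,230), blue objective (241,205), blue cap (314,155) and yellow cap (383,200). The heights agree: objectives 45 mm, feet 14 mm, caps 57 mm. Next is the grasp of the blue objective.

```bash
python3 - <<'E'
from h import *
ob=(.555,.1272)
go([[pose((*ob,.09),32),pose((*ob,.031),32)]],dec=2)
E
```

```text
[-3.85, -3.75, 12.83] [-0.0, -0.1, -0.2] rows>=3.3
[-2.03, -3.75, 18.45] [-0.0, -0.1, -0.2] rows>=4.5
--
```

move_arm(rows=[{"translation": [-1.3, -1.25, 4.0], "rot": [0, 0, 0], "hand": 0.3}, {"translation": [-2.6, -2.5, 8.0], "rot": [0, 0, 0], "hand": 0.3}, {"translation": [-3.85, -3.75, 12.0], "rot": [0, 0, 0], "hand": 0.3}, {"translation": [-3.4, -3.75, 14.2], "rot": [0, -0.1, -0.2], "hand": 0.3}, {"translation": [-2.7, -3.75, 16.4], "rot": [0, -0.1, -0.2], "hand": 0.3}, {"translation": [-2.05, -3.75, 18.4], "rot": [0, -0.1, -0.2], "hand": 0.3}, {"translation": [-2.05, -3.75, 18.4], "rot": [0, -0.1, -0.2], "hand": 0.3}])

```text
t: 4.35
eef_pos: [0.5544, 0.1277, 0.022]
ee_rot: [3.141, 0.308, -2.583]
force: [-0.1, 0.3, 0.0]
width: 0.0613
gripper_force: 0.0
```

```bash
python3 - <<'E'
from h import *
T=cur(); print((T[:3,3]-.005*T[:3,2]).round(4), arm.get_state()['force'].round(1))
im=meas('wrist',['ob','fb','fy']); save('w3',im[:, :]); meas('side',['ob']); meas('top',['ob'])
E
```

```text
[0.5531 0.1269 0.0268] [-0.1  0.3  0. ]
wrist ob c 0.5546 0.1268 r 0.032 ztop 0.0529 171
wrist fb c 0.5751 0.1968 r 0.0137 ztop 0.09 138
wrist fy c 0.5538 0.0355 r 0.0387 ztop 0.1118 7846
side ob c 0.5302 0.1104 r 0.0092 ztop 0.2695 29
top ob c 0.5286 0.1132 r 0.0065 ztop 0.2703 16
```

View pics/w3.png

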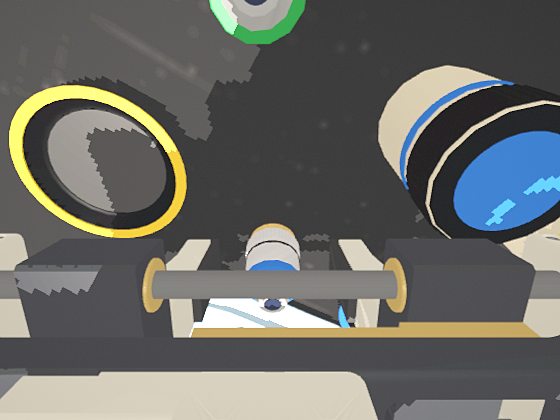

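The blue objective is centred between the open fingers at (272,270). I check the height again before closing.

```bash
python3 - <<'E'
from h import *
T=cur(); print((T[:3,3]-.005*T[:3,2]).round(4), np.degrees(arm.get_state()['ee_rot']).round(2))
go([[pose((.555,.1272,.031),32)]],dec=2)
E
```

```text
[0.5555 0.1287 0.0318] [-179.98   18.11 -147.83]
[0.14, -0.1, 0.04] [0.0, 0.1, 0.2] rows>=0.0
--
```

move_arm(rows=[{"translation": [0.1, -0.1, 0], "rot": [0, 0, 0], "hand": 0.3}, {"translation": [0.1, -0.1, 0], "rot": [0, 0, 0], "hand": 0.5}, {"translation": [0.1, -0.1, 0], "rot": [0, 0, 0], "hand": 1}, {"translation": [0.1, -0.1, 0], "rot": [0, 0, 0], "hand": 1}, {"translation": [0.1, -0.1, 0], "rot": [0, 0, 0], "hand": 1}, {"translation": [0.1, -0.1, 0], "rot": [0, 0, 0], "hand": 1}, {"translation": [0.1, -0.1, 0], "rot": [0, 0, 0], "hand": 1}, {"translation": [0.1, -0.1, 0], "rot": [0, 0, 0], "hand": 1}], squeeze=30)

```text
t: 5.17
eef_pos: [0.5559, 0.1277, 0.0257]
ee_rot: [-3.141, 0.316, -2.58]
force: [-2.2, -0.4, 3.9]
width: 0.0276
gripper_force: 30.0
```

```bash
python3 - <<'E'
from h import *
T=cur(); print((T[:3,3]-.005*T[:3,2]).round(4), np.degrees(arm.get_state()['ee_rot']).round(2),arm.get_state()['width'])
g=T[:3,3]-.005*T[:3,2]
fb=np.array((.5524,.2185)); ob=np.array((.555,.1272))
# keep the held object's offset: lift, go over, lower to 6 mm higher than picked
off=np.r_[g[:2]-ob,0]
go([[pose(g+[0,0,.045],32),pose(np.r_[fb,g[2]+.045]+off,32),pose(np.r_[fb,g[2]+.008]+off,32)]],dec=2)
E
```

```text
[0.5546 0.1269 0.0304] [-179.98   18.08 -147.82] 0.0276358302304758
[-1.4, -0.0, -4.28] [0.0, 0.1, 0.2] rows>=1.1
[-5.81, 7.86, -2.84] [0.0, 0.1, 0.2] rows>=2.4
[-4.66, 7.87, 0.68] [0.0, 0.1, 0.2] rows>=2.2
--
```

move_arm(rows=[{"translation": [-0.4, 0, -1.2], "rot": [0, 0, 0], "hand": 1}, {"translation": [-0.9, 0, -2.7], "rot": [0, 0, 0], "hand": 1}, {"translation": [-1.4, 0, -4.3], "rot": [0, 0, 0], "hand": 1}, {"translation": [-2.5, 2.0, -3.9], "rot": [0, 0, 0], "hand": 1}, {"translation": [-3.8, 4.3, -3.5], "rot": [0, 0, 0], "hand": 1}, {"translation": [-5.0, 6.4, -3.1], "rot": [0, 0, 0], "hand": 1}, {"translation": [-5.8, 7.85, -2.85], "rot": [0, 0.1, 0.2], "hand": 1}, {"translation": [-5.8, 7.85, -2.85], "rot": [0, 0.1, 0.2], "hand": 1}])

```text
t: 5.83
eef_pos: [0.5533, 0.2214, 0.0705]
ee_rot: [3.141, 0.314, -2.581]
force: [0.2, -0.4, -1.6]
width: 0.0271
gripper_force: 30.0
```

```bash
python3 - <<'E'
from h import *
for i in range(3): im=meas('wrist',['fb'])
save('w4',im)
s=arm.get_state();T=cur(); g=T[:3,3]-.005*T[:3,2]; print(g.round(4), np.degrees(s['ee_rot']).round(2),s['width'],s['force'].round(1))
meas('side',['fb']);meas('top',['fb'])
G=dict(G0); G['ob']=tuple(g[:2]); meas('wrist',['ob'],G)
go([[pose((.5524,.2185,.041),32),pose((.5524,.2185,.0364),32)]],dec=2)
E
```

```text
wrist fb c 0.5528 0.2181 r 0.0383 ztop 0.1444 2608
wrist fb c 0.5522 0.2186 r 0.038 ztop 0.144 2520
wrist fb c 0.5521 0.2186 r 0.0381 ztop 0.1439 2493
[0.5513 0.2176 0.0747] [ 179.96   17.89 -148.02] 0.027177106696129612 [ 0.2 -0.4 -2.3]
side fb c 0.5559 0.2182 r 0.0388 ztop 0.3499 252
top fb c 0.5814 0.237 r 0.0122 ztop 0.3428 22
wrist ob c 0.535 0.207 r 0.0191 ztop 0.1172 234
[0.94, 0.08, 3.28] [0.0, -0.1, -0.1] rows>=0.8
[1.08, 0.08, 3.72] [0.0, -0.1, -0.1] rows>=0.9
--
```

View pics/w4.png

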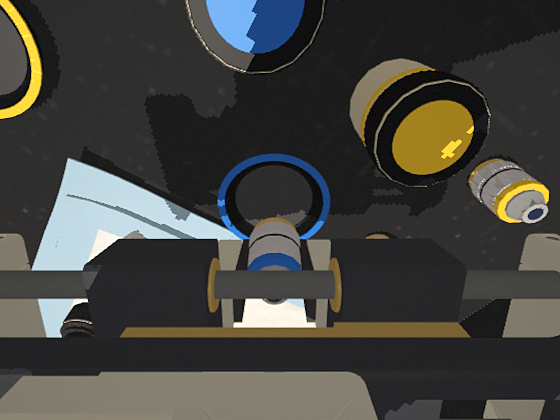

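The wrist view shows the blue objective held upright at (275,240), just in front of the foot ring (274,196), which projects lower because it is further away. Lowering now.

move_arm(rows=[{"translation": [0.35, 0.1, 1.2], "rot": [0, 0, 0], "hand": 1}, {"translation": [0.7, 0.1, 2.4], "rot": [0, 0, 0], "hand": 1}, {"translation": [0.95, 0.1, 3.3], "rot": [0, 0, 0], "hand": 1}, {"translation": [1.0, 0.1, 3.5], "rot": [0, -0.1, -0.1], "hand": 1}, {"translation": [1.05, 0.1, 3.6], "rot": [0, -0.1, -0.1], "hand": 1}, {"translation": [1.05, 0.1, 3.6], "rot": [0, -0.1, -0.1], "hand": 1}, {"translation": [1.05, 0.1, 3.6], "rot": [0, -0.1, -0.1], "hand": 1}])

```text
t: 6.72
eef_pos: [0.5539, 0.2199, 0.0334]
ee_rot: [3.141, 0.316, -2.583]
force: [0.2, -0.5, -1.5]
width: 0.0271
gripper_force: 30.0
```

```bash
python3 - <<'E'
from h import *
s=arm.get_state();T=cur(); g=T[:3,3]-.005*T[:3,2]; print(g.round(4), np.degrees(s['ee_rot']).round(2),s['width'],s['force'].round(1))
go([[pose((.5524,.2185,.036),32)]],dec=2)
E
```

```text
[0.5526 0.2191 0.0381] [ 179.99   18.09 -147.97] 0.02713518419856041 [ 0.2 -0.5 -1.5]
[0.11, -0.04, 0.19] [0.0, 0.1, 0.0] rows>=0.1
--
```

move_arm(rows=[{"translation": [0.03, 0, 0.1], "rot": [0, 0, 0], "hand": 1}, {"translation": [0.05, 0, 0.15], "rot": [0, 0, 0], "hand": 1}, {"translation": [0.06, 0, 0.18], "rot": [0, 0, 0], "hand": 1}, {"translation": [0.06, 0, 0.18], "rot": [0, 0, 0], "hand": 1}])

```text
t: 7.05
eef_pos: [0.5539, 0.2205, 0.0317]
ee_rot: [3.141, 0.316, -2.582]
force: [-0.0, -1.2, 2.2]
width: 0.0276
gripper_force: 30.0
```

move_arm(rows=[{"translation": [0, 0, 0], "rot": [0, 0, 0], "hand": 0.6}, {"translation": [0, 0, 0], "rot": [0, 0, 0], "hand": 0.5}, {"translation": [0, 0, 0], "rot": [0, 0, 0], "hand": 0.45}, {"translation": [-0.3, 0, -1.0], "rot": [0, 0, 0], "hand": 0.45}, {"translation": [-1.0, 0, -3.0], "rot": [0, 0, 0], "hand": 0.45}, {"translation": [-2.0, 0, -6.0], "rot": [0, 0, 0], "hand": 0.3}, {"translation": [-3.0, 0, -9.0], "rot": [0, 0, 0], "hand": 0.15}, {"translation": [-3.0, 0, -9.0], "rot": [0, 0, 0], "hand": 0.15}])

```text
t: 7.72
eef_pos: [0.5571, 0.2233, 0.1329]
ee_rot: [3.14, 0.325, -2.581]
force: [2.1, 0.9, 0.4]
width: 0.0626
gripper_force: 0.0
```

```bash
python3 - <<'E'
from h import *
s=arm.get_state();T=cur(); print(T[:3,3].round(4),s['width'],s['force'].round(1))
G=dict(G0); G['ob']=(.5524,.2185)
for i in range(2): save('w5',meas('wrist',['ob','fb','cb','cy'],G))
meas('top',['ob','fb'],G); meas('side',['ob','fb'],G)
cb=(.4588,.152)
go([[pose((*cb,.125),32),pose((*cb,.046),32)]],dec=2)
E
```

```text
[0.5571 0.2233 0.1329] 0.06259092164110815 [2.1 0.9 0.4]
wrist ob c 0.5688 0.193 r 0.0063 ztop 0.1644 176
wrist fb c 0.5523 0.2192 r 0.038 ztop 0.2075 2235
wrist cb c 0.4646 0.1566 r 0.0236 ztop 0.0579 2464
wrist cy c 0.4894 0.2431 r 0.0161 ztop 0.2158 2925
wrist ob c 0.5697 0.1921 r 0.0042 ztop 0.1549 53
wrist fb c 0.5523 0.219 r 0.0381 ztop 0.2042 2234
wrist cb c 0.4637 0.156 r 0.0239 ztop 0.058 2818
wrist cy c 0.4892 0.2426 r 0.0166 ztop 0.2132 3026
top ob c 0.526 0.2032 r 0.0073 ztop 0.3758 12
top fb few
side ob c 0.5287 0.2012 r 0.0083 ztop 0.3707 30
side fb c 0.5536 0.2171 r 0.0383 ztop 0.4083 465
[11.09, -0.74, -3.07] [0.0, 0.0, 0.1] rows>=2.8
[13.53, -0.74, 4.44] [0.0, 0.0, 0.1] rows>=3.4
--
```

move_arm(rows=[{"translation": [2.8, -0.2, -0.8], "rot": [0, 0, 0], "hand": 0.1}, {"translation": [5.6, -0.4, -1.6], "rot": [0, 0, 0], "hand": 0.1}, {"translation": [8.4, -0.6, -2.4], "rot": [0, 0, 0], "hand": 0.1}, {"translation": [11.1, -0.75, -3.1], "rot": [0, 0, 0], "hand": 0.1}, {"translation": [11.1, -0.75, -3.1], "rot": [0, 0, 0], "hand": 0.1}, {"translation": [11.1, -0.75, -3.1], "rot": [0, 0, 0], "hand": 0.1}])

```text
t: 8.42
eef_pos: [0.4591, 0.1517, 0.12]
ee_rot: [-3.141, 0.313, -2.582]
force: [0.9, 0.6, 0.9]
width: 0.0788
gripper_force: 0.0
```

```bash
python3 - <<'E'
from h import *
G=dict(G0); G['ob']=(.5524,.2185)
a=meas('top',['ob','fb','or'],G); meas('side',['ob','fb','cb'],G); save('w6',meas('wrist',['cb','cy','og'],G)); save('t6',a)
s=arm.get_state();T=cur(); print((T[:3,3]-.005*T[:3,2]).round(4),s['width'],s['force'].round(1))
cb=(.4588,.152)
go([[pose((*cb,.046),32)]],dec=2)
E
```

```text
top ob c 0.5507 0.2208 r 0.0068 ztop 0.0519 48
top fb c 0.5548 0.2194 r 0.0411 ztop 0.0509 524
top or c 0.5482 0.3114 r 0.0076 ztop 0.0456 49
side ob c 0.5547 0.2186 r 0.0082 ztop 0.0521 51
side fb c 0.5527 0.2177 r 0.0391 ztop 0.0515 495
side cb c 0.4344 0.1343 r 0.0101 ztop 0.3642 48
wrist cb c 0.4577 0.152 r 0.0253 ztop 0.0573 3482
wrist cy c 0.4608 0.2426 r 0.0253 ztop 0.057 1090
wrist og c 0.4399 0.0842 r 0.0037 ztop 0.2096 802
[0.4598 0.1527 0.1256] 0.07908369690943308 [-0.3 -0.8  1.3]
[2.59, -0.01, 7.53] [0.0, 0.1, 0.1] rows>=1.9
--
```

View pics/w6.png

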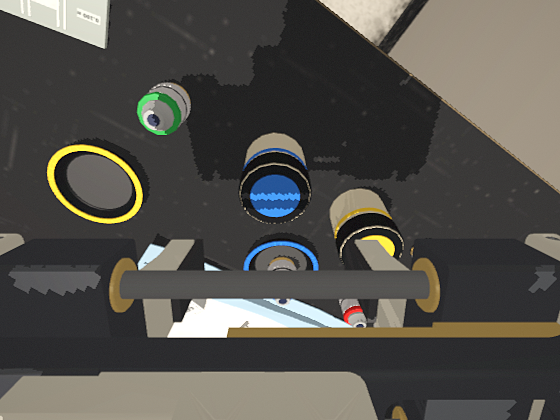

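The blue objective stands centred in the blue foot at (282,262), and its top at 52 mm matches the 6 mm floor. Now I grip the blue cap (275,185).

move_arm(rows=[{"translation": [0.7, 0, 2.0], "rot": [0, 0, 0], "hand": 0.1}, {"translation": [1.4, 0, 4.0], "rot": [0, 0, 0], "hand": 0.1}, {"translation": [2.1, 0, 6.0], "rot": [0, 0, 0], "hand": 0.1}, {"translation": [2.6, 0, 7.5], "rot": [0, 0.1, 0.1], "hand": 0.1}, {"translation": [2.6, 0, 7.5], "rot": [0, 0.1, 0.1], "hand": 0.1}, {"translation": [2.6, 0, 7.5], "rot": [0, 0.1, 0.1], "hand": 0.2}, {"translation": [2.6, 0, 7.5], "rot": [0, 0.1, 0.1], "hand": 0.3}, {"translation": [2.6, 0, 7.5], "rot": [0, 0.1, 0.1], "hand": 0.4}], squeeze=25)

```text
t: 9.23
eef_pos: [0.4627, 0.1509, 0.0466]
ee_rot: [3.13, 0.306, -2.584]
force: [0.6, 0.3, -0.2]
width: 0.0643
gripper_force: 0.0
```

move_arm(rows=[{"translation": [0, 0, 0], "rot": [0, 0, 0], "hand": 0.6}, {"translation": [0, 0, 0], "rot": [0, 0, 0], "hand": 1}, {"translation": [0, 0, 0], "rot": [0, 0, 0], "hand": 1}, {"translation": [0, 0, 0], "rot": [0, 0, 0], "hand": 1}])

```text
t: 9.57
eef_pos: [0.4629, 0.1512, 0.0468]
ee_rot: [3.13, 0.307, -2.583]
force: [-3.9, 0.0, 6.4]
width: 0.0487
gripper_force: 25.0
```

```bash
python3 - <<'E'
from h import *
s=arm.get_state();T=cur(); g=T[:3,3]-.005*T[:3,2]; print(g.round(4), np.degrees(s['ee_rot']).round(2),s['width'],s['gripper_force'],s['force'].round(1))
cb=np.array((.458,.152)); off=np.r_[g[:2]-cb,0]; H=np.array([np.cos(.5585),np.sin(.5585)]); off[:2]=H*(off[:2]@H); print(off)
t=np.r_[.5523,.2188,0]+off
go([[pose(g+[0,0,.075],32),pose(t+[0,0,g[2]+.075],32)]],dec=2)
E
```

```text
[0.4616 0.1504 0.0516] [ 179.33   17.61 -148.01] 0.048666604933338506 25.011447994038463 [-3.9  0.   6.4]
[0.00188602 0.0011785  0.        ]
[-2.27, 0.08, -7.15] [0.7, -0.4, -0.0] rows>=1.8
[-13.27, 1.04, -3.65] [0.7, -0.4, -0.0] rows>=3.3
--
```

```bash
python3 - <<'E'
from h import *
T=cur(); np.save('pics/Tcap.npy',T); print(arm.get_state()['q'].round(3))
E
```

```text
[ 0.721  0.154 -1.016  0.376 -0.102 -2.1  ]
```

move_arm(rows=[{"translation": [-0.3, 0, -1.0], "rot": [0, 0, 0], "hand": 1}, {"translation": [-0.8, 0, -2.5], "rot": [0, 0, 0], "hand": 1}, {"translation": [-1.5, 0, -4.5], "rot": [0, 0, 0], "hand": 1}, {"translation": [-2.0, 0, -6.0], "rot": [0, 0, 0], "hand": 1}, {"translation": [-2.5, 0, -7.5], "rot": [0, 0, 0], "hand": 1}, {"translation": [-2.5, 0, -7.5], "rot": [0, 0, 0], "hand": 1}])

```text
t: 10.07
eef_pos: [0.4656, 0.1521, 0.1285]
ee_rot: [3.129, 0.311, -2.583]
force: [0.6, 0.1, 0.5]
width: 0.0487
gripper_force: 25.0
```

```bash
python3 - <<'E'
from h import *
s=arm.get_state();T=cur(); g=T[:3,3]-.005*T[:3,2]; print(g.round(4), np.degrees(s['ee_rot']).round(2),s['width'],s['gripper_force'],s['force'].round(1),s['q'].round(3))
T0=np.load('pics/Tcap.npy'); g0=T0[:3,3]-.005*T0[:3,2]
def at(t,z):  # put the cap's centre (picked at .458,.152) at t, raised by z, in the orientation of the pick
    P=T0.copy(); H=np.array([np.cos(.5585),np.sin(.5585)]); off=H*((g0[:2]-(.458,.152))@H)
    P[:3,3]+=np.r_[np.array(t)+off,g0[2]+z]-g0; return P
go([[at((.5523,.2188),.075)]],dec=2)
E
```

```text
[0.4643 0.1512 0.1333] [ 179.3    17.83 -148.01] 0.048673409214081045 24.990836419165134 [0.6 0.1 0.5] [ 0.754  0.004 -0.819  0.111 -0.443 -1.858]
[-10.52, 1.02, 4.1] [0.0, 0.2, 0.0] rows>=2.7
--
```

move_arm(rows=[{"translation": [-2.0, 0.2, 0.8], "rot": [0, 0, 0], "hand": 1}, {"translation": [-4.5, 0.4, 1.7], "rot": [0, 0.1, 0], "hand": 1}, {"translation": [-7.0, 0.7, 2.7], "rot": [0, 0.2, 0], "hand": 1}, {"translation": [-9.3, 0.9, 3.6], "rot": [0, 0.2, 0], "hand": 1}, {"translation": [-10.5, 1.0, 4.1], "rot": [0, 0.2, 0], "hand": 1}, {"translation": [-10.5, 1.0, 4.1], "rot": [0, 0.2, 0], "hand": 1}, {"translation": [-10.5, 1.0, 4.1], "rot": [0, 0.2, 0], "hand": 1}, {"translation": [-10.5, 1.0, 4.1], "rot": [0, 0.2, 0], "hand": 1}])

```text
t: 10.73
eef_pos: [0.553, 0.2183, 0.1168]
ee_rot: [3.13, 0.3, -2.584]
force: [-0.4, -0.3, -0.5]
width: 0.0486
gripper_force: 25.0
```

```bash
cat >> h.py <<'E'
def at(T0,c0,t,z):
    "pose for the thing gripped at T0 with centre c0 to have its centre at t, raised by z; along the jaws the grip centres it"
    P=T0.copy(); g0=T0[:3,3]-.005*T0[:3,2]; y=T0[:2,1]/np.linalg.norm(T0[:2,1])
    off=g0[:2]-np.array(c0); off=off-y*(off@y); P[:2,3]+=np.array(t)+off-g0[:2]; P[2,3]+=z; return P
E
python3 - <<'E'
from h import *
s=arm.get_state();T=cur(); g=T[:3,3]-.005*T[:3,2]; print(g.round(4), np.degrees(s['ee_rot']).round(2),s['width'],s['gripper_force'],s['force'].round(1))
T0=np.load('pics/Tcap.npy'); go([[at(T0,(.458,.152),(.5523,.2188),z) for z in (.05,.012,.006)]],dec=2)
im=meas('side',['fb']); save('s7',im); im2,_=arm.grab_frame('wrist'); save('w7',im2)
cv2.imwrite('pics/c7.png',np.hstack([im,im2])[80:330,::1][:, :,::-1][:, 150:950])
E
```

```text
[0.5518 0.2175 0.1216] [ 179.34   17.21 -148.06] 0.048611486031561194 24.990507708862424 [-0.4 -0.3 -0.5]
[0.27, 0.06, 2.01] [-0.0, -0.4, -0.0] rows>=0.5
[1.4, 0.02, 5.64] [-0.0, -0.4, -0.0] rows>=1.4
[1.58, 0.01, 6.22] [-0.0, -0.4, -0.0] rows>=1.5
--
side fb c 0.5549 0.2168 r 0.038 ztop 0.4075 398
```

View pics/c7.png

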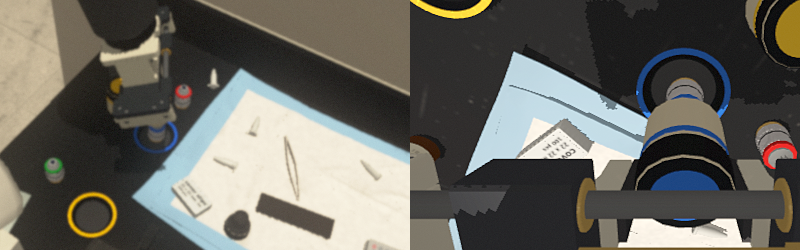

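The cap is held upright above the objective, and foot, objective and cap line up in both views. Lowering now.

move_arm(rows=[{"translation": [0.1, 0, 1.0], "rot": [0, -0.2, 0], "hand": 1}, {"translation": [0.3, 0.05, 2.0], "rot": [0, -0.4, 0], "hand": 1}, {"translation": [0.7, 0.05, 3.2], "rot": [0, -0.4, 0], "hand": 1}, {"translation": [1.0, 0, 4.3], "rot": [0, -0.4, 0], "hand": 1}, {"translation": [1.25, 0, 5.2], "rot": [0, -0.4, 0], "hand": 1}, {"translation": [1.4, 0, 5.6], "rot": [0, -0.4, 0], "hand": 1}, {"translation": [1.4, 0, 5.6], "rot": [0, -0.4, 0], "hand": 1}, {"translation": [1.4, 0, 5.6], "rot": [0, -0.4, 0], "hand": 1}])

```text
t: 11.5
eef_pos: [0.5563, 0.2213, 0.0605]
ee_rot: [3.13, 0.309, -2.584]
force: [0.7, 0.3, -1.2]
width: 0.049
gripper_force: 25.0
```

```bash
python3 - <<'E'
from h import *
s=arm.get_state(); print(s['force'].round(1),s['width'],np.degrees(s['ee_rot']).round(2))
T0=np.load('pics/Tcap.npy'); go([[at(T0,(.458,.152),(.5523,.2188),z) for z in (.009,.0055)]],dec=2)
E
```

```text
[ 0.7  0.3 -1.2] 0.049028337756545685 [ 179.35   17.72 -148.03]
[0.24, 0.0, 0.41] [-0.0, 0.1, -0.0] rows>=0.1
[0.35, -0.0, 0.75] [-0.0, 0.1, -0.0] rows>=0.2
--
```

move_arm(rows=[{"translation": [0.1, 0, 0.1], "rot": [0, 0.1, 0], "hand": 1}, {"translation": [0.2, 0, 0.3], "rot": [0, 0.1, 0], "hand": 1}, {"translation": [0.25, 0, 0.4], "rot": [0, 0.1, 0], "hand": 1}, {"translation": [0.3, 0, 0.55], "rot": [0, 0.1, 0], "hand": 1}, {"translation": [0.35, 0, 0.7], "rot": [0, 0.1, 0], "hand": 1}, {"translation": [0.35, 0, 0.75], "rot": [0, 0.1, 0], "hand": 1}, {"translation": [0.35, 0, 0.75], "rot": [0, 0.1, 0], "hand": 1}])

```text
t: 12.08
eef_pos: [0.5557, 0.2211, 0.0528]
ee_rot: [3.13, 0.309, -2.584]
force: [-4.6, -1.3, 10.3]
width: 0.0488
gripper_force: 25.0
```

```bash
python3 - <<'E'
from h import *
s=arm.get_state(); print(s['force'].round(1),s['width'],np.degrees(s['ee_rot']).round(2))
T0=np.load('pics/Tcap.npy'); T=cur(); print('cap base z',(T-T0)[2,3].round(4)); go([[at(T0,(.458,.152),(.5523,.2188),z) for z in (.0055,)]],dec=2)
E
```

```text
[-4.6 -1.3 10.3] 0.04884094752728342 [ 179.34   17.68 -148.03]
cap base z 0.006
[0.05, -0.01, 0.04] [-0.0, 0.1, -0.0] rows>=0.0
--
```

move_arm(rows=[{"translation": [0, 0, 0], "rot": [0, 0, 0], "hand": 0.4}, {"translation": [0, 0, 0], "rot": [0, 0, 0], "hand": 0.3}, {"translation": [0, 0, 0], "rot": [0, 0, 0], "hand": 0.2}, {"translation": [-0.5, 0, -1.5], "rot": [0, 0, 0], "hand": 0.2}, {"translation": [-1.5, 0, -4.5], "rot": [0, 0, 0], "hand": 0.2}, {"translation": [-2.6, 0, -8.0], "rot": [0, 0, 0], "hand": 0.2}, {"translation": [-3.6, 0, -11.0], "rot": [0, 0, 0], "hand": 0.3}, {"translation": [-3.6, 0, -11.0], "rot": [0, 0, 0], "hand": 0.3}])

```text
t: 12.75
eef_pos: [0.5603, 0.2228, 0.1751]
ee_rot: [3.13, 0.318, -2.582]
force: [1.4, 1.5, -0.3]
width: 0.0634
gripper_force: 0.0
```

```bash
python3 - <<'E'
from h import *
s=arm.get_state(); print(cur()[:3,3].round(4),s['width'],s['force'].round(1))
oy=(.4615,.3325)
go([[pose((*oy,.15),55),pose((*oy,.06),55)]],dec=2)
E
```

```text
[0.5603 0.2228 0.1751] 0.06343005511239415 [ 1.4  1.5 -0.3]
[3.22, 14.58, 2.25] [-6.5, 0.4, -21.8] rows>=3.6
[6.04, 14.48, 10.8] [-6.5, 0.4, -21.8] rows>=4.6
--
```

move_arm(rows=[{"translation": [0.6, 2.7, 0.4], "rot": [-1.2, 0.1, -4], "hand": 0.3}, {"translation": [1.3, 5.8, 0.9], "rot": [-2.6, 0.2, -8.7], "hand": 0.3}, {"translation": [2.0, 9.0, 1.4], "rot": [-4, 0.3, -13.4], "hand": 0.3}, {"translation": [2.7, 12.2, 1.9], "rot": [-5.4, 0.3, -18.2], "hand": 0.3}, {"translation": [3.2, 14.6, 2.25], "rot": [-6.5, 0.4, -21.8], "hand": 0.3}, {"translation": [3.2, 14.6, 2.25], "rot": [-6.5, 0.4, -21.8], "hand": 0.3}, {"translation": [3.2, 14.6, 2.25], "rot": [-6.5, 0.4, -21.8], "hand": 0.3}])

```text
t: 13.33
eef_pos: [0.4585, 0.3324, 0.1377]
ee_rot: [3.137, 0.303, -2.183]
force: [0.0, 0.3, 0.6]
width: 0.0615
gripper_force: 0.0
```

```bash
python3 - <<'E'
from h import *
s=arm.get_state(); T=cur(); print((T[:3,3]-.005*T[:3,2]).round(4),np.degrees(s['ee_rot']).round(2),s['width'],s['force'].round(1),s['q'].round(2))
G=dict(G0); G['cb']=(.5523,.2188)
a=meas('top',['cb','fb','cy','fy','og','or','oy'],G); b=meas('side',['cb','fb','oy','cy'],G); w=meas('wrist',['oy','cy','fy'],G)
cv2.imwrite('pics/t8.png',cv2.resize(np.hstack([a[120:330,120:400],b[80:290,150:430],w[100:310,140:420]]),(800,200))[:,:,::-1])
go([[pose((.4612,.3325,z),55) for z in (.06,.031)]],dec=2)
E
```

```text
[0.4577 0.3311 0.1424] [ 179.72   17.36 -125.09] 0.06153825780840051 [0.  0.3 0.6] [ 0.97  0.13 -0.6  -0.   -0.54 -1.58]
top cb c 0.5516 0.22 r 0.0251 ztop 0.0654 452
top fb c 0.5544 0.2163 r 0.0417 ztop 0.065 407
top cy c 0.4324 0.2374 r 0.0105 ztop 0.5526 89
top fy c 0.5519 0.0363 r 0.0377 ztop 0.0148 494
top og c 0.454 0.0624 r 0.0077 ztop 0.0457 51
top or c 0.5303 0.2903 r 0.0117 ztop 0.2402 53
top oy c 0.4432 0.3092 r 0.0072 ztop 0.3819 8
side cb c 0.5541 0.2181 r 0.0251 ztop 0.0651 520
side fb c 0.5542 0.2177 r 0.0383 ztop 0.2248 402
side oy c 0.4642 0.3055 r 0.0047 ztop 0.3353 12
side cy c 0.4493 0.2404 r 0.0199 ztop 0.3722 126
wrist oy c 0.4817 0.3101 r 0.0059 ztop 0.1697 123
wrist cy c 0.4593 0.2653 r 0.013 ztop 0.2283 3200
wrist fy none
[2.14, -0.11, 8.01] [0.2, -0.6, -0.2] rows>=2.0
[3.01, -0.12, 10.78] [0.2, -0.6, -0.2] rows>=2.7
--
```

View pics/t8.png

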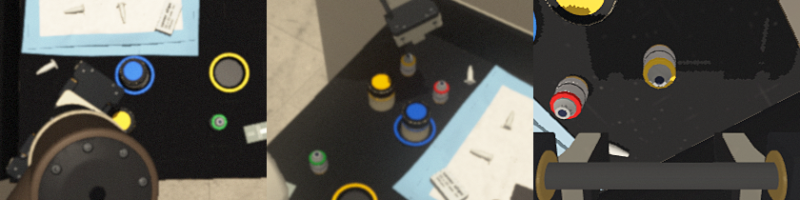

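The blue case is closed: cap (134,72 left, 416,118 middle) concentric in its foot, top at 63 mm. The gripper is over the yellow objective (658,68 right). Descending.

move_arm(rows=[{"translation": [0.7, -0.1, 2.6], "rot": [0, 0, 0], "hand": 0.3}, {"translation": [1.4, -0.1, 5.3], "rot": [0, -0.3, 0], "hand": 0.3}, {"translation": [2.1, -0.1, 8.0], "rot": [0, -0.4, 0], "hand": 0.3}, {"translation": [2.5, -0.1, 9.3], "rot": [0.1, -0.4, -0.1], "hand": 0.3}, {"translation": [2.8, -0.1, 10.2], "rot": [0.1, -0.4, -0.1], "hand": 0.3}, {"translation": [3.0, -0.1, 10.7], "rot": [0.1, -0.4, -0.1], "hand": 0.3}, {"translation": [3.0, -0.1, 10.7], "rot": [0.1, -0.4, -0.1], "hand": 0.3}, {"translation": [3.0, -0.1, 10.7], "rot": [0.1, -0.4, -0.1], "hand": 0.3}])

```text
t: 14.15
eef_pos: [0.4619, 0.3339, 0.0273]
ee_rot: [3.139, 0.311, -2.184]
force: [-0.2, -0.7, -0.6]
width: 0.0614
gripper_force: 0.0
```

```bash
python3 - <<'E'
from h import *
w,_=arm.grab_frame('wrist'); save('w9',w); arm.grab_frame('wrist')
s=arm.get_state(); T=cur(); print((T[:3,3]-.005*T[:3,2]).round(4),np.degrees(s['ee_rot']).round(2),s['width'],s['force'].round(1))
go([[pose((.4612,.3325,z),55) for z in (.031,)]],dec=2)
E
```

```text
[0.4612 0.3332 0.0328] [ 179.86   17.89 -125.09] 0.06120174487999773 [0.3 0.4 0.5]
[0.11, -0.04, 0.15] [0.1, -0.1, -0.1] rows>=0.0
--
```

View pics/w9.png

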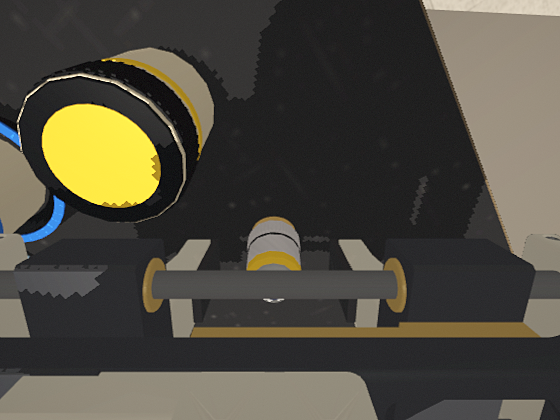

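The yellow objective is centred between the jaws at (273,255). Closing the gripper.

move_arm(rows=[{"translation": [0.1, 0, 0.15], "rot": [0, 0, 0], "hand": 0.3}, {"translation": [0.1, 0, 0.15], "rot": [0, 0, 0], "hand": 0.5}, {"translation": [0.1, 0, 0.15], "rot": [0, 0, 0], "hand": 1}, {"translation": [0.1, 0, 0.15], "rot": [0, 0, 0], "hand": 1}, {"translation": [0.1, 0, 0.15], "rot": [0, 0, 0], "hand": 1}, {"translation": [0.1, 0, 0.15], "rot": [0, 0, 0], "hand": 1}, {"translation": [0.1, 0, 0.15], "rot": [0, 0, 0], "hand": 1}], squeeze=30)

```text
t: 14.83
eef_pos: [0.4612, 0.3339, 0.0254]
ee_rot: [3.139, 0.311, -2.183]
force: [-0.6, 0.5, 1.3]
width: 0.0274
gripper_force: 30.1
```

```bash
python3 - <<'E'
from h import *
T=cur(); np.save('pics/Toy.npy',T); s=arm.get_state(); g=T[:3,3]-.005*T[:3,2]
print(g.round(4),np.degrees(s['ee_rot']).round(2),s['width'],s['force'].round(1))
oy=(.4612,.3325)
def yawed(P,c,deg): # turn a pose about the vertical through c
    r=R.from_euler('z',deg,degrees=True).as_matrix(); Q=P.copy(); Q[:3,:3]=r@P[:3,:3]; c=np.r_[c,0]; Q[:3,3]=r@(P[:3,3]-c)+c; return Q
L=at(T,oy,oy,.09); mid=yawed(at(T,oy,(.47,.17),.09),(.47,.17),-20); end=yawed(at(T,oy,(.553,.0357),.05),(.553,.0357),-35)
go([[L,mid],[end]],dec=2)
E
```

```text
[0.4604 0.3326 0.0302] [ 179.86   17.8  -125.06] 0.027375580173623234 [-0.6  0.5  1.3]
[-2.75, -0.05, -8.57] [0.0, -0.0, 0.0] rows>=2.2
[9.44, -10.14, -12.51] [6.1, -0.0, 19.0] rows>=4.5
--
[2.07, -15.8, 3.5] [4.6, -0.0, 14.3] rows>=3.9
--
```

```bash
cat >> h.py <<'E'
def yawed(P,c,deg):
    "turn a pose about the vertical through c"
    r=R.from_euler('z',deg,degrees=True).as_matrix(); Q=P.copy(); Q[:3,:3]=r@P[:3,:3]; c=np.r_[c,0]; Q[:3,3]=r@(P[:3,3]-c)+c; return Q
E
python3 - <<'E'
from h import *
T=np.load('pics/Toy.npy'); oy=(.4612,.3325)
m=(.48,.18); f=(.553,.0357)
go([[at(T,oy,oy,.085)],[yawed(at(T,oy,m,.085),m,-30)],[yawed(at(T,oy,f,.06),f,-60)]],dec=1)
E
```

```text
[-2.6, -0.1, -8.1] [0.0, -0.0, 0.0] rows>=2.0
--
[10.9, -10.3, -3.5] [9.2, -0.1, 28.6] rows>=4.2
--
[0.3, -16.2, 2.5] [9.2, -0.1, 28.6] rows>=4.2
--
```

move_arm(rows=[{"translation": [-0.4, 0, -1.2], "rot": [0, 0, 0], "hand": 1}, {"translation": [-1.0, 0, -3.2], "rot": [0, 0, 0], "hand": 1}, {"translation": [-1.8, 0, -5.6], "rot": [0, 0, 0], "hand": 1}, {"translation": [-2.4, -0.1, -7.4], "rot": [0, 0, 0], "hand": 1}, {"translation": [-2.6, -0.1, -8.1], "rot": [0, 0, 0], "hand": 1}])

```text
t: 15.25
eef_pos: [0.463, 0.3341, 0.1133]
ee_rot: [3.139, 0.314, -2.182]
force: [1.0, 0.9, -1.8]
width: 0.0275
gripper_force: 30.0
```

move_arm(rows=[{"translation": [1.8, -1.7, -0.6], "rot": [1.5, 0, 4.8], "hand": 1}, {"translation": [3.6, -3.4, -1.2], "rot": [3.1, 0, 9.5], "hand": 1}, {"translation": [5.5, -5.2, -1.8], "rot": [4.6, 0, 14.3], "hand": 1}, {"translation": [7.3, -6.9, -2.4], "rot": [6.1, 0, 19.1], "hand": 1}, {"translation": [9.1, -8.6, -2.9], "rot": [7.7, 0, 23.8], "hand": 1}, {"translation": [10.9, -10.3, -3.5], "rot": [9.2, -0.1, 28.6], "hand": 1}])

```text
t: 15.75
eef_pos: [0.4801, 0.1788, 0.1092]
ee_rot: [3.139, 0.31, -2.711]
force: [0.2, 0.1, -0.2]
width: 0.0275
gripper_force: 30.0
```

move_arm(rows=[{"translation": [0.1, -2.7, 0.4], "rot": [1.5, 0, 4.8], "hand": 1}, {"translation": [0.1, -5.4, 0.8], "rot": [3.1, 0, 9.5], "hand": 1}, {"translation": [0.2, -8.1, 1.3], "rot": [4.6, 0, 14.3], "hand": 1}, {"translation": [0.2, -10.8, 1.7], "rot": [6.1, 0, 19.1], "hand": 1}, {"translation": [0.3, -13.5, 2.1], "rot": [7.7, 0, 23.8], "hand": 1}, {"translation": [0.3, -15.5, 2.4], "rot": [9.2, 0, 28.6], "hand": 1}, {"translation": [0.3, -16.2, 2.5], "rot": [9.2, -0.1, 28.6], "hand": 1}, {"translation": [0.3, -16.2, 2.5], "rot": [9.2, -0.1, 28.6], "hand": 1}])

```text
t: 16.42
eef_pos: [0.5529, 0.0339, 0.0838]
ee_rot: [3.14, 0.31, 3.052]
force: [-0.1, -0.3, -2.1]
width: 0.0277
gripper_force: 30.0
```

```bash
python3 - <<'E'
from h import *
for i in range(2): w=meas('wrist',['fy'])
a,_=arm.grab_frame('top'); b,_=arm.grab_frame('side')
cv2.imwrite('pics/t10.png',cv2.resize(np.hstack([a[100:380,180:560],b[130:410,100:480],w[60:340,90:470]]),(800,196))[:,:,::-1])
s=arm.get_state(); T=cur(); print((T[:3,3]-.005*T[:3,2]).round(4),np.degrees(s['ee_rot']).round(2),s['width'],s['force'].round(1),s['q'].round(2))
T0=np.load('pics/Toy.npy'); oy=(.4612,.3325); f=(.553,.0357)
go([[yawed(at(T0,oy,f,z),f,-60) for z in (.06,.012,.0085,.006)]],dec=2)
E
```

```text
wrist fy c 0.5533 0.0354 r 0.038 ztop 0.1577 2418
wrist fy c 0.5531 0.0354 r 0.0379 ztop 0.1582 2405
[0.5517 0.0362 0.0899] [179.84  17.86 174.95] 0.027551619571081765 [ 0.3  0.  -2.3] [ 0.44  0.17 -0.93  0.68 -0.25 -2.74]
[-0.1, -0.04, 0.01] [0.0, 0.1, 0.0] rows>=0.0
[1.37, -0.05, 4.57] [0.0, 0.1, 0.0] rows>=1.1
[1.48, -0.05, 4.91] [0.0, 0.1, 0.0] rows>=1.2
[1.56, -0.05, 5.15] [0.0, 0.1, 0.0] rows>=1.3
--
```

View pics/t10.png

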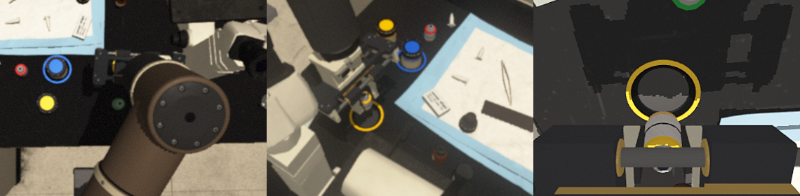

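The yellow objective is held upright over the yellow foot (right crop: objective 660,135, foot ring 662,92), and the body clears the microscope. Lowering part of the way and watching joint 3.

move_arm(rows=[{"translation": [0.2, 0, 1.0], "rot": [0, 0, 0], "hand": 1}, {"translation": [0.5, 0, 2.0], "rot": [0, 0, 0], "hand": 1}, {"translation": [0.75, 0, 2.7], "rot": [0, 0, 0], "hand": 1}, {"translation": [0.75, 0, 2.7], "rot": [0, 0, 0], "hand": 1}])

```text
t: 16.95
eef_pos: [0.5584, 0.037, 0.0603]
ee_rot: [3.141, 0.305, 3.058]
force: [-0.3, 0.0, -1.3]
width: 0.0275
gripper_force: 30.0
```

```bash
python3 - <<'E'
from h import *
s=arm.get_state(); T=cur(); print((T[:3,3]-.005*T[:3,2]).round(4),np.degrees(s['ee_rot']).round(2),s['force'].round(1),s['q'].round(3))
T0=np.load('pics/Toy.npy'); oy=(.4612,.3325); f=(.553,.0357)
go([[yawed(at(T0,oy,f,z),f,-60) for z in (.012,.0085,.006)]],dec=2)
P=np.vstack([cloud(cam(n),np.load(f'pics/{n}0.npz')['d'])[np.load(f'pics/{n}0.npz')['d']>0] for n in('top','side')])
m=P[(P[:,1]>-.085)&(P[:,1]<-.02)&(P[:,2]>.05)&(P[:,2]<.25)&(P[:,0]>.5)]
for y in np.arange(-.085,-.03,.01):
    k=m[(m[:,1]>=y)&(m[:,1]<y+.01)]
    if len(k): print(y.round(3),len(k),'xmin',k[:,0].min().round(3),'z there',k[np.argmin(k[:,0]),2].round(3), 'zmin',k[:,2].min().round(3))
E
```

```text
[0.5569 0.0371 0.0651] [179.96  17.49 175.2 ] [-0.3  0.  -1.3] [ 0.298  0.212 -1.016  1.094 -0.126 -3.027]
[1.08, -0.18, 2.06] [-0.0, -0.3, 0.2] rows>=0.6
[1.19, -0.18, 2.39] [-0.0, -0.3, 0.2] rows>=0.6
[1.26, -0.18, 2.63] [-0.0, -0.3, 0.2] rows>=0.7
--
-0.085 1151 xmin 0.59 z there 0.074 zmin 0.051
-0.075 1096 xmin 0.595 z there 0.068 zmin 0.059
-0.065 1597 xmin 0.607 z there 0.071 zmin 0.068
-0.055 1944 xmin 0.626 z there 0.169 zmin 0.158
-0.045 1606 xmin 0.625 z there 0.169 zmin 0.15
-0.035 11 xmin 0.789 z there 0.169 zmin 0.168
```

```bash
python3 - <<'E'
from h import *
T0=np.load('pics/Toy.npy'); oy=(.4612,.3325); f=(.553,.0357)
go([[yawed(at(T0,oy,f,z),f,-41) for z in (.045,)],[yawed(at(T0,oy,f,z),f,-41) for z in (.012,.0085,.006)]],dec=2)
E
```

```text
[0.1, -0.14, -1.09] [-5.8, -0.3, -17.9] rows>=2.6
--
[1.01, -0.01, 3.14] [0.0, -0.0, 0.0] rows>=0.8
[1.12, -0.01, 3.48] [0.0, -0.0, 0.0] rows>=0.9
[1.19, -0.01, 3.71] [0.0, -0.0, 0.0] rows>=0.9
--
```

move_arm(rows=[{"translation": [-0.1, 0, -1.2], "rot": [-1, -0.1, -3.5], "hand": 1}, {"translation": [0.1, -0.1, -1.1], "rot": [-2.5, -0.2, -7.5], "hand": 1}, {"translation": [0.1, -0.1, -1.1], "rot": [-4, -0.2, -12], "hand": 1}, {"translation": [0.1, -0.15, -1.1], "rot": [-5.2, -0.3, -16], "hand": 1}, {"translation": [0.1, -0.15, -1.1], "rot": [-5.8, -0.3, -17.9], "hand": 1}, {"translation": [0.1, -0.15, -1.1], "rot": [-5.8, -0.3, -17.9], "hand": 1}, {"translation": [0.1, -0.15, -1.1], "rot": [-5.8, -0.3, -17.9], "hand": 1}])

```text
t: 17.53
eef_pos: [0.5531, 0.0369, 0.071]
ee_rot: [3.135, 0.312, -2.904]
force: [1.2, -0.0, -0.9]
width: 0.0272
gripper_force: 30.0
```

```bash
python3 - <<'E'
from h import *
s=arm.get_state(); T=cur(); print((T[:3,3]-.005*T[:3,2]).round(4),np.degrees(s['ee_rot']).round(2),s['force'].round(1),s['width'].round(4),s['q'].round(3))
T0=np.load('pics/Toy.npy'); oy=(.4612,.3325); f=(.553,.0357)
go([[yawed(at(T0,oy,f,z),f,-41) for z in (.012,.0085,.006)]],dec=2)
E
```

```text
Traceback (most recent call last):
AttributeError: 'float' object has no attribute 'round'
```

```bash
python3 - <<'E'
from h import *
s=arm.get_state(); T=cur(); print((T[:3,3]-.005*T[:3,2]).round(4),np.degrees(s['ee_rot']).round(2),s['force'].round(1),s['q'].round(3))
T0=np.load('pics/Toy.npy'); oy=(.4612,.3325); f=(.553,.0357)
go([[yawed(at(T0,oy,f,z),f,-41) for z in (.012,.0085,.006)]],dec=2)
E
```

```text
[0.5516 0.0365 0.0757] [ 179.62   17.88 -166.38] [ 1.2 -0.  -0.9] [ 0.451  0.204 -0.812  0.234 -0.255 -2.001]
[0.96, -0.14, 3.22] [0.1, 0.1, -0.3] rows>=0.8
[1.06, -0.14, 3.55] [0.1, 0.1, -0.3] rows>=0.9
[1.14, -0.14, 3.79] [0.1, 0.1, -0.3] rows>=0.9
--
```

move_arm(rows=[{"translation": [0.3, -0.1, 1.0], "rot": [0, 0, 0], "hand": 1}, {"translation": [0.6, -0.1, 2.0], "rot": [0, 0, -0.2], "hand": 1}, {"translation": [0.85, -0.15, 2.8], "rot": [0, 0, -0.3], "hand": 1}, {"translation": [0.95, -0.15, 3.2], "rot": [0.1, 0.1, -0.3], "hand": 1}, {"translation": [0.95, -0.15, 3.2], "rot": [0.1, 0.1, -0.3], "hand": 1}, {"translation": [0.95, -0.15, 3.2], "rot": [0.1, 0.1, -0.3], "hand": 1}])

```text
t: 18.03
eef_pos: [0.5541, 0.0333, 0.0379]
ee_rot: [3.139, 0.307, -2.901]
force: [0.4, 0.4, -2.2]
width: 0.0273
gripper_force: 30.0
```

```bash
python3 - <<'E'
from h import *
s=arm.get_state(); T=cur(); print((T[:3,3]-.005*T[:3,2]).round(4),np.degrees(s['ee_rot']).round(2),s['force'].round(1),s['q'].round(3))
T0=np.load('pics/Toy.npy'); oy=(.4612,.3325); f=(.553,.0357)
go([[yawed(at(T0,oy,f,z),f,-41) for z in (.0085,.0055)]],dec=2)
E
```

```text
[0.5527 0.0329 0.0427] [ 179.88   17.58 -166.21] [ 0.4  0.4 -2.2] [ 0.378  0.259 -0.949  0.59  -0.071 -2.29 ]
[0.06, 0.26, 0.4] [-0.1, -0.2, -0.1] rows>=0.1
[0.15, 0.26, 0.69] [-0.1, -0.2, -0.1] rows>=0.2
--
```

move_arm(rows=[{"translation": [0.0, 0.1, 0.1], "rot": [0, 0, 0], "hand": 1}, {"translation": [0.05, 0.25, 0.3], "rot": [0, -0.1, 0], "hand": 1}, {"translation": [0.05, 0.25, 0.4], "rot": [-0.1, -0.2, -0.1], "hand": 1}, {"translation": [0.05, 0.25, 0.4], "rot": [-0.1, -0.2, -0.1], "hand": 1}, {"translation": [0.05, 0.25, 0.4], "rot": [-0.1, -0.2, -0.1], "hand": 1}])

```text
t: 18.45
eef_pos: [0.556, 0.036, 0.0359]
ee_rot: [3.135, 0.309, -2.897]
force: [-0.0, -0.2, -1.7]
width: 0.0272
gripper_force: 30.0
```

```bash
python3 - <<'E'
from h import *
s=arm.get_state(); T=cur(); print((T[:3,3]-.005*T[:3,2]).round(4),np.degrees(s['ee_rot']).round(2),s['force'].round(1),s['q'].round(3))
T0=np.load('pics/Toy.npy'); oy=(.4612,.3325); f=(.553,.0357)
go([[yawed(at(T0,oy,f,z),f,-41) for z in (.0085,.0055)]],dec=2)
E
```

```text
[0.5545 0.0356 0.0407] [ 179.64   17.71 -165.99] [-0.  -0.2 -1.7] [ 0.387  0.266 -0.939  0.556 -0.07  -2.261]
[0.23, 0.05, 0.13] [0.2, -0.1, 0.1] rows>=0.1
[0.32, 0.05, 0.42] [0.2, -0.1, 0.1] rows>=0.1
--
```

move_arm(rows=[{"translation": [0.2, 0.05, 0.1], "rot": [0.1, -0.1, 0], "hand": 1}, {"translation": [0.25, 0.05, 0.2], "rot": [0.2, -0.1, 0.1], "hand": 1}, {"translation": [0.3, 0.05, 0.3], "rot": [0.2, -0.1, 0.1], "hand": 1}, {"translation": [0.3, 0.05, 0.35], "rot": [0.2, -0.1, 0.1], "hand": 1}, {"translation": [0.3, 0.05, 0.35], "rot": [0.2, -0.1, 0.1], "hand": 1}])

```text
t: 18.87
eef_pos: [0.5548, 0.0348, 0.0335]
ee_rot: [3.134, 0.306, -2.899]
force: [0.1, 0.1, -0.3]
width: 0.0275
gripper_force: 30.0
```

```bash
python3 - <<'E'
from h import *
s=arm.get_state(); T=cur(); print((T[:3,3]-.005*T[:3,2]).round(4),np.degrees(s['ee_rot']).round(2),s['force'].round(1),s['q'].round(3))
T0=np.load('pics/Toy.npy'); oy=(.4612,.3325); f=(.553,.0357)
go([[yawed(at(T0,oy,f,z),f,-41) for z in (.0055,)]],dec=2)
E
```

```text
[0.5534 0.0344 0.0383] [ 179.57   17.54 -166.1 ] [ 0.1  0.1 -0.3] [ 0.387  0.27  -0.937  0.543 -0.07  -2.251]
[0.12, 0.13, 0.24] [0.3, -0.3, -0.0] rows>=0.1
--
```

move_arm(rows=[{"translation": [0.05, 0.1, 0.1], "rot": [0, 0, 0], "hand": 1}, {"translation": [0.1, 0.1, 0.2], "rot": [0.2, -0.2, 0], "hand": 1}, {"translation": [0.12, 0.13, 0.25], "rot": [0.3, -0.3, 0], "hand": 1}, {"translation": [0.12, 0.13, 0.25], "rot": [0.3, -0.3, 0], "hand": 1}, {"translation": [0.12, 0.13, 0.25], "rot": [0.3, -0.3, 0], "hand": 1}])

```text
t: 19.28
eef_pos: [0.5553, 0.0351, 0.0336]
ee_rot: [3.134, 0.307, -2.899]
force: [-0.6, -0.3, -1.0]
width: 0.0278
gripper_force: 30.0
```

```bash
python3 - <<'E'
from h import *
s=arm.get_state(); T=cur(); print((T[:3,3]-.005*T[:3,2]).round(4),np.degrees(s['ee_rot']).round(2),s['force'].round(1),s['q'].round(3))
T0=np.load('pics/Toy.npy'); oy=(.4612,.3325); f=(.553,.0357)
go([[yawed(at(T0,oy,f,z),f,-41) for z in (.0055,)]],dec=2)
E
```

```text
[0.5539 0.0347 0.0384] [ 179.56   17.56 -166.09] [-0.6 -0.3 -1. ] [ 0.387  0.27  -0.936  0.542 -0.07  -2.25 ]
[0.17, 0.12, 0.23] [0.3, -0.2, -0.0] rows>=0.1
--
```

The arm sits at its wrist limit (joint 5 near zero) 2 mm above the floor of the foot. Reducing the tool's lean by about 1.3° frees it, and the objective will still be close to upright.

```bash
python3 - <<'E'
from h import *
T0=np.load('pics/Toy.npy'); oy=(.4612,.3325); f=(.553,.0357)
for z,a in((.006,1.4),(.0055,1.4)):
    P=yawed(at(T0,oy,f,z),f,-39); g=P[:3,3]-.005*P[:3,2]; P[:3,:3]=P[:3,:3]@R.from_euler('y',a,degrees=True).as_matrix(); P[:3,3]=g+.005*P[:3,2]
    go([[P]],dec=2)
E
```

```text
[0.17, 0.12, 0.18] [-0.3, 1.2, -1.9] rows>=0.3
--
[0.19, 0.12, 0.23] [-0.3, 1.2, -1.9] rows>=0.3
--
```

move_arm(rows=[{"translation": [0.1, 0.1, 0], "rot": [-0.1, 0.8, -1], "hand": 1}, {"translation": [0.15, 0.1, 0.1], "rot": [-0.3, 1.2, -1.9], "hand": 1}, {"translation": [0.17, 0.12, 0.15], "rot": [-0.3, 1.2, -1.9], "hand": 1}, {"translation": [0.17, 0.12, 0.18], "rot": [-0.3, 1.2, -1.9], "hand": 1}, {"translation": [0.17, 0.12, 0.18], "rot": [-0.3, 1.2, -1.9], "hand": 1}])

```text
t: 19.7
eef_pos: [0.5545, 0.0362, 0.0316]
ee_rot: [3.139, 0.287, -2.864]
force: [-0.3, 0.4, 0.2]
width: 0.0272
gripper_force: 30.0
```

```bash
python3 - <<'E'
from h import *
s=arm.get_state(); T=cur(); print((T[:3,3]-.005*T[:3,2]).round(4),np.degrees(s['ee_rot']).round(2),s['force'].round(1),s['q'].round(3))
T0=np.load('pics/Toy.npy'); oy=(.4612,.3325); f=(.553,.0357)
g=lambda P:P[:3,3]-.005*P[:3,2]
print('want',g(yawed(at(T0,oy,f,.006),f,-39)).round(4))
E
```

```text
[0.5532 0.0358 0.0364] [ 179.86   16.44 -164.09] [-0.3  0.4  0.2] [ 0.437  0.286 -0.825  0.238 -0.181 -1.958]
want [0.5526 0.0356 0.0362]
```

move_arm(rows=[{"translation": [0, 0, 0], "rot": [0, -0.7, 0], "hand": 1}, {"translation": [0, 0, 0], "rot": [0, -1.3, 0], "hand": 1}, {"translation": [0, 0, 0], "rot": [0, -1.3, 0], "hand": 1}, {"translation": [0, 0, 0], "rot": [0, -1.3, 0], "hand": 1}])

```text
t: 20.03
eef_pos: [0.5534, 0.0354, 0.0314]
ee_rot: [3.139, 0.308, -2.864]
force: [-1.0, 1.4, 2.1]
width: 0.0273
gripper_force: 30.0
```

```bash
python3 - <<'E'
from h import *
s=arm.get_state(); T=cur(); print((T[:3,3]-.005*T[:3,2]).round(4),np.degrees(s['ee_rot']).round(2),s['force'].round(1),s['q'].round(3))
E
```

```text
[0.5519 0.035  0.0362] [ 179.86   17.64 -164.08] [-1.   1.4  2.1] [ 0.403  0.275 -0.919  0.463 -0.079 -2.152]
```

move_arm(rows=[{"translation": [0, 0, 0], "rot": [0, 0, 0], "hand": 0.62}, {"translation": [0, 0, 0], "rot": [0, 0, 0], "hand": 0.55}, {"translation": [0, 0, 0], "rot": [0, 0, 0], "hand": 0.45}, {"translation": [0, 0, 0], "rot": [0, 0, 0], "hand": 0.45}, {"translation": [-0.3, 0, -1.0], "rot": [0, 0, 0], "hand": 0.45}, {"translation": [-1.0, 0, -3.0], "rot": [0, 0, 0], "hand": 0.45}, {"translation": [-2.0, 0, -6.0], "rot": [0, 0, 0], "hand": 0.4}, {"translation": [-3.0, 0, -9.5], "rot": [0, 0, 0], "hand": 0.3}])

```text
t: 20.7
eef_pos: [0.5529, 0.0362, 0.1306]
ee_rot: [3.138, 0.304, -2.864]
force: [1.6, 0.2, -0.4]
width: 0.0546
gripper_force: 0.0
```

```bash
python3 - <<'E'
from h import *
s=arm.get_state(); print(cur()[:3,3].round(4),s['width'],s['force'].round(1))
m=(.50,.14); cy=(.4612,.2428)
go([[pose((*m,.14),32,12)],[pose((*cy,.14),45,12)]],dec=1)
E
```

```text
[0.5529 0.0362 0.1306] 0.054639125625578905 [ 1.6  0.2 -0.4]
[1.9, 11.5, -1.0] [-3.9, 5.4, -15.5] rows>=2.8
--
[-2.1, 10.8, 0.4] [-2.7, -0.0, -12.7] rows>=2.6
--
```

move_arm(rows=[{"translation": [0.4, 2.5, -0.3], "rot": [-0.9, 1.2, -3.4], "hand": 0.3}, {"translation": [0.9, 5.5, -0.5], "rot": [-1.9, 2.6, -7.4], "hand": 0.2}, {"translation": [1.4, 8.5, -0.8], "rot": [-2.9, 4, -11.5], "hand": 0.1}, {"translation": [1.9, 11.5, -1.0], "rot": [-3.9, 5.4, -15.5], "hand": 0.1}])

```text
t: 21.03
eef_pos: [0.501, 0.1415, 0.1357]
ee_rot: [-3.141, 0.213, -2.581]
force: [0.8, -0.0, 0.6]
width: 0.0753
gripper_force: 0.0
```

move_arm(rows=[{"translation": [-0.6, 3.0, 0.1], "rot": [-0.8, 0, -3.5], "hand": 0.1}, {"translation": [-1.2, 6.0, 0.2], "rot": [-1.5, 0, -7], "hand": 0.1}, {"translation": [-1.7, 8.8, 0.3], "rot": [-2.2, 0, -10.5], "hand": 0.1}, {"translation": [-2.1, 10.8, 0.4], "rot": [-2.7, 0, -12.7], "hand": 0.1}, {"translation": [-2.1, 10.8, 0.4], "rot": [-2.7, 0, -12.7], "hand": 0.1}, {"translation": [-2.1, 10.8, 0.4], "rot": [-2.7, 0, -12.7], "hand": 0.1}, {"translation": [-2.1, 10.8, 0.4], "rot": [-2.7, 0, -12.7], "hand": 0.1}])

```text
t: 21.62
eef_pos: [0.4626, 0.2432, 0.1352]
ee_rot: [-3.14, 0.212, -2.357]
force: [0.7, -0.2, 0.3]
width: 0.0786
gripper_force: 0.0
```

```bash
python3 - <<'E'
from h import *
G=dict(G0); G['oy']=(.553,.0355)
a=meas('top',['oy','fy','og'],G); b=meas('side',['oy','fy','og'],G); w=meas('wrist',['cy','og','fy','oy'],G)
cv2.imwrite('pics/t11.png',cv2.resize(np.hstack([a[100:380,180:560],b[130:410,100:480],w[60:340,90:470]]),(800,196))[:,:,::-1])
s=arm.get_state(); T=cur(); print((T[:3,3]-.005*T[:3,2]).round(4),np.degrees(s['ee_rot']).round(2),s['width'],s['q'].round(2))
go([[pose((.4612,.2428,.046),45,12)]],dec=2)
E
```

```text
top oy c 0.5515 0.0363 r 0.0084 ztop 0.051 59
top fy c 0.5518 0.0363 r 0.0377 ztop 0.0503 498
top og c 0.4562 0.0631 r 0.0075 ztop 0.046 54
side oy c 0.5552 0.0339 r 0.0075 ztop 0.0517 67
side fy c 0.5545 0.035 r 0.0387 ztop 0.0512 703
side og c 0.4599 0.0599 r 0.0077 ztop 0.0462 56
wrist cy c 0.4611 0.2435 r 0.0256 ztop 0.0575 3089
wrist og c 0.4615 0.0681 r 0.01 ztop 0.0393 146
wrist fy c 0.5498 0.0416 r 0.0369 ztop 0.0202 1322
wrist oy c 0.5484 0.0446 r 0.0115 ztop 0.0218 138
[0.4623 0.2419 0.1403] [-179.88   12.19 -135.14] 0.07888038096139223 [ 0.87  0.1  -0.64  0.04 -0.62 -1.69]
[2.0, 0.16, 9.21] [-0.2, 0.2, -0.1] rows>=2.3
--
```

View pics/t11.png

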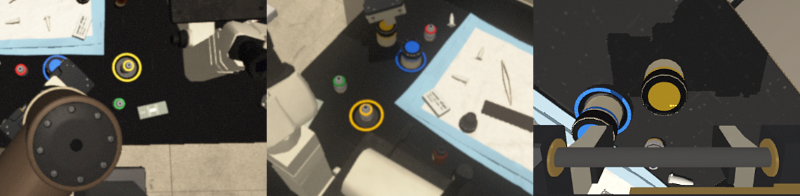

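The yellow objective stands centred in the yellow foot (127,66 left, 366,112 middle). Next I grip the yellow cap (664,92 right).

move_arm(rows=[{"translation": [0.5, 0.1, 2.5], "rot": [0, 0, 0], "hand": 0.1}, {"translation": [1.1, 0.15, 5.0], "rot": [0, 0.1, 0], "hand": 0.1}, {"translation": [1.6, 0.15, 7.5], "rot": [-0.2, 0.2, -0.1], "hand": 0.1}, {"translation": [2.0, 0.15, 9.2], "rot": [-0.2, 0.2, -0.1], "hand": 0.1}, {"translation": [2.0, 0.15, 9.2], "rot": [-0.2, 0.2, -0.1], "hand": 0.1}, {"translation": [2.0, 0.15, 9.2], "rot": [-0.2, 0.2, -0.1], "hand": 0.1}, {"translation": [2.0, 0.15, 9.2], "rot": [-0.2, 0.2, -0.1], "hand": 0.2}], squeeze=25)

```text
t: 22.35
eef_pos: [0.4626, 0.2443, 0.0423]
ee_rot: [3.141, 0.211, -2.356]
force: [-0.9, 0.0, 0.6]
width: 0.0755
gripper_force: 0.0
```

```bash
python3 - <<'E'
from h import *
s=arm.get_state(); T=cur(); print((T[:3,3]-.005*T[:3,2]).round(4),np.degrees(s['ee_rot']).round(2),s['width'],s['force'].round(1),s['q'].round(2))
go([[pose((.4612,.2428,.046),45,12)]],dec=2)
E
```

```text
[0.4619 0.2436 0.0472] [ 179.96   12.07 -134.99] 0.0755243737590996 [-0.9  0.   0.6] [ 0.87  0.25 -0.75  0.05 -0.37 -1.7 ]
[0.13, -0.01, 0.09] [0.0, 0.1, 0.0] rows>=0.0
--
```

move_arm(rows=[{"translation": [0.1, 0, 0.1], "rot": [0, 0, 0], "hand": 0.3}, {"translation": [0.1, 0, 0.1], "rot": [0, 0, 0], "hand": 0.4}, {"translation": [0.1, 0, 0.1], "rot": [0, 0, 0], "hand": 0.6}, {"translation": [0.1, 0, 0.1], "rot": [0, 0, 0], "hand": 1}, {"translation": [0.1, 0, 0.1], "rot": [0, 0, 0], "hand": 1}, {"translation": [0.1, 0, 0.1], "rot": [0, 0, 0], "hand": 1}, {"translation": [0.1, 0, 0.1], "rot": [0, 0, 0], "hand": 1}])

```text
t: 22.93
eef_pos: [0.4616, 0.244, 0.0408]
ee_rot: [3.141, 0.211, -2.355]
force: [-1.9, -0.6, 7.1]
width: 0.0482
gripper_force: 25.0
```

```bash
python3 - <<'E'
from h import *
T=cur(); np.save('pics/Tcy.npy',T); s=arm.get_state(); print((T[:3,3]-.005*T[:3,2]).round(4),np.degrees(s['ee_rot']).round(2),s['width'],s['force'].round(1))
cy=(.4612,.2428); m=(.49,.15); f=(.553,.0355)
go([[at(T,cy,cy,.085)],[yawed(at(T,cy,m,.085),m,-15)],[yawed(at(T,cy,f,.075),f,-30)]],dec=1)
E
```

```text
[0.4609 0.2432 0.0457] [ 179.95   12.07 -134.95] 0.04823665273156695 [-1.9 -0.6  7.1]
[-1.8, -0.0, -8.3] [0.0, -0.0, 0.0] rows>=2.0
--
[4.4, -8.6, -1.0] [3.1, -0.0, 14.7] rows>=2.3
--
[0.5, -13.1, 0.9] [3.1, -0.0, 14.7] rows>=3.2
--
```

move_arm(rows=[{"translation": [-0.2, 0, -1.0], "rot": [0, 0, 0], "hand": 1}, {"translation": [-0.7, 0, -3.2], "rot": [0, 0, 0], "hand": 1}, {"translation": [-1.2, 0, -5.7], "rot": [0, 0, 0], "hand": 1}, {"translation": [-1.6, 0, -7.5], "rot": [0, 0, 0], "hand": 1}, {"translation": [-1.8, 0, -8.3], "rot": [0, 0, 0], "hand": 1}])

```text
t: 23.35
eef_pos: [0.4625, 0.2447, 0.1278]
ee_rot: [3.141, 0.213, -2.355]
force: [-0.7, 0.6, -1.0]
width: 0.0483
gripper_force: 25.0
```

move_arm(rows=[{"translation": [0.7, -1.4, -0.2], "rot": [0.5, 0, 2.4], "hand": 1}, {"translation": [1.6, -3.2, -0.4], "rot": [1.2, 0, 5.5], "hand": 1}, {"translation": [2.5, -5.0, -0.6], "rot": [1.8, 0, 8.6], "hand": 1}, {"translation": [3.5, -6.8, -0.8], "rot": [2.5, 0, 11.7], "hand": 1}, {"translation": [4.4, -8.6, -1.0], "rot": [3.1, 0, 14.7], "hand": 1}])

```text
t: 23.77
eef_pos: [0.4903, 0.15, 0.125]
ee_rot: [3.14, 0.208, -2.621]
force: [-1.0, -0.5, -0.7]
width: 0.0482
gripper_force: 25.0
```

```bash
python3 - <<'E'
from h import *
s=arm.get_state(); print(cur()[:3,3].round(4),s['width'],s['force'].round(1))
T=np.load('pics/Tcy.npy'); cy=(.4612,.2428); f=(.553,.0355)
go([[yawed(at(T,cy,f,.075),f,-33)]],dec=2)
E
```

```text
[0.4903 0.15   0.125 ] 0.04819609995844609 [-1.  -0.5 -0.7]
[0.34, -13.09, 0.85] [3.7, -0.1, 17.4] rows>=3.1
--
```

move_arm(rows=[{"translation": [0.0, -2.0, 0.1], "rot": [0.6, 0, 2.6], "hand": 1}, {"translation": [0.1, -4.8, 0.3], "rot": [1.4, 0, 6.4], "hand": 1}, {"translation": [0.2, -7.6, 0.5], "rot": [2.2, 0, 10.2], "hand": 1}, {"translation": [0.3, -10.4, 0.7], "rot": [3, 0, 14], "hand": 1}, {"translation": [0.3, -12.4, 0.8], "rot": [3.5, 0, 16.5], "hand": 1}, {"translation": [0.35, -13.1, 0.85], "rot": [3.7, -0.1, 17.4], "hand": 1}, {"translation": [0.35, -13.1, 0.85], "rot": [3.7, -0.1, 17.4], "hand": 1}, {"translation": [0.35, -13.1, 0.85], "rot": [3.7, -0.1, 17.4], "hand": 1}])

```text
t: 24.43
eef_pos: [0.5542, 0.0368, 0.1158]
ee_rot: [3.14, 0.21, -2.928]
force: [0.7, -0.2, -0.7]
width: 0.0484
gripper_force: 25.0
```

```bash
python3 - <<'E'
from h import *
w=meas('wrist',['fy']); b,_=arm.grab_frame('side')
cv2.imwrite('pics/t12.png',np.hstack([b[130:410,100:480],w[60:340,90:470]])[:,:,::-1])
s=arm.get_state(); T=cur(); print((T[:3,3]-.005*T[:3,2]).round(4),np.degrees(s['ee_rot']).round(2),s['width'],s['force'].round(1),s['q'].round(2))
T=np.load('pics/Tcy.npy'); cy=(.4612,.2428); f=(.553,.0355)
go([[yawed(at(T,cy,f,z),f,-33) for z in (.05,.012)]],dec=2)
E
```

```text
wrist fy c 0.5532 0.0353 r 0.0379 ztop 0.2099 1695
[0.5533 0.0373 0.1212] [ 179.91   12.06 -167.7 ] 0.04815931347831652 [-0.4  0.5 -1. ] [ 0.45  0.17 -0.62  0.09 -0.57 -1.88]
[0.59, -0.18, 2.49] [0.1, -0.0, 0.2] rows>=0.6
[1.39, -0.18, 6.2] [0.1, -0.0, 0.2] rows>=1.5
--
```

View pics/t12.png

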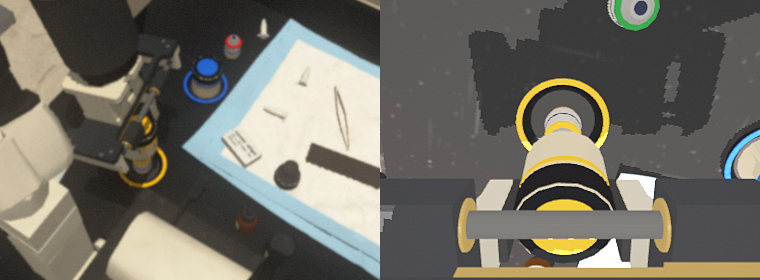

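The yellow cap is held upright over its objective and foot (right: foot ring 563,122, cap 565,190). Lowering.

move_arm(rows=[{"translation": [0.2, -0.1, 1.0], "rot": [0, 0, 0], "hand": 1}, {"translation": [0.6, -0.15, 2.3], "rot": [0.1, 0, 0.2], "hand": 1}, {"translation": [0.85, -0.2, 3.6], "rot": [0.1, 0, 0.2], "hand": 1}, {"translation": [1.1, -0.2, 4.8], "rot": [0.1, 0, 0.2], "hand": 1}, {"translation": [1.3, -0.2, 5.8], "rot": [0.1, 0, 0.2], "hand": 1}, {"translation": [1.4, -0.2, 6.2], "rot": [0.1, 0, 0.2], "hand": 1}, {"translation": [1.4, -0.2, 6.2], "rot": [0.1, 0, 0.2], "hand": 1}, {"translation": [1.4, -0.2, 6.2], "rot": [0.1, 0, 0.2], "hand": 1}])

```text
t: 25.2
eef_pos: [0.5545, 0.0355, 0.0532]
ee_rot: [3.141, 0.211, -2.931]
force: [0.1, -1.1, -0.2]
width: 0.0481
gripper_force: 25.0
```

```bash
python3 - <<'E'
from h import *
s=arm.get_state(); T=cur(); print((T[:3,3]-.005*T[:3,2]).round(4),np.degrees(s['ee_rot']).round(2),s['width'],s['force'].round(1),s['q'].round(2))
T=np.load('pics/Tcy.npy'); cy=(.4612,.2428); f=(.553,.0355)
go([[yawed(at(T,cy,f,z),f,-33) for z in (.009,.0055)]],dec=2)
E
```

```text
[0.5534 0.0353 0.0581] [ 179.98   12.08 -167.91] 0.04810314515586031 [ 0.1 -1.1 -0.2] [ 0.45  0.27 -0.7   0.13 -0.4  -1.92]
[0.1, 0.03, 0.33] [-0.0, 0.0, 0.0] rows>=0.1
[0.17, 0.03, 0.67] [-0.0, 0.0, 0.0] rows>=0.2
--
```

move_arm(rows=[{"translation": [0.05, 0, 0.15], "rot": [0, 0, 0], "hand": 1}, {"translation": [0.1, 0, 0.3], "rot": [0, 0, 0], "hand": 1}, {"translation": [0.13, 0, 0.45], "rot": [0, 0, 0], "hand": 1}, {"translation": [0.15, 0, 0.58], "rot": [0, 0, 0], "hand": 1}, {"translation": [0.17, 0, 0.67], "rot": [0, 0, 0], "hand": 1}, {"translation": [0.17, 0, 0.67], "rot": [0, 0, 0], "hand": 1}, {"translation": [0.17, 0, 0.67], "rot": [0, 0, 0], "hand": 1}])

```text
t: 25.78
eef_pos: [0.5545, 0.0349, 0.0468]
ee_rot: [3.141, 0.212, -2.932]
force: [-3.9, -0.7, 8.9]
width: 0.048
gripper_force: 25.0
```

```bash
python3 - <<'E'
from h import *
s=arm.get_state(); T=cur(); T0=np.load('pics/Tcy.npy'); print('cap base',(T-T0)[2,3].round(4),T[:3,3].round(4),s['width'],s['force'].round(1))
E
```

```text
cap base 0.006 [0.5545 0.0349 0.0468] 0.048039578150095796 [-3.9 -0.7  8.9]
```

Seated, with the base at 6 mm and contact felt. Releasing and lifting, then backing away towards the arm.

move_arm(rows=[{"translation": [0, 0, 0], "rot": [0, 0, 0], "hand": 0.4}, {"translation": [0, 0, 0], "rot": [0, 0, 0], "hand": 0.3}, {"translation": [0, 0, 0], "rot": [0, 0, 0], "hand": 0.2}, {"translation": [0, 0, 0], "rot": [0, 0, 0], "hand": 0.2}, {"translation": [-0.3, 0, -1.5], "rot": [0, 0, 0], "hand": 0.2}, {"translation": [-1.0, 0, -4.5], "rot": [0, 0, 0], "hand": 0.2}, {"translation": [-1.8, 0, -8.5], "rot": [0, 0, 0], "hand": 0.2}, {"translation": [-2.4, 0, -12.0], "rot": [0, 0, 0], "hand": 0.2}])

```text
t: 26.45
eef_pos: [0.5525, 0.0344, 0.1698]
ee_rot: [3.141, 0.21, -2.932]
force: [2.3, 0.4, -0.3]
width: 0.0703
gripper_force: 0.0
```

move_arm(rows=[{"translation": [3.5, 0, -1.0], "rot": [0, 0, 0], "hand": 0.2}, {"translation": [7.0, 0, -2.0], "rot": [0, 0, 0], "hand": 0.2}, {"translation": [10.0, 0, -3.0], "rot": [0, 0, 0], "hand": 0.2}, {"translation": [10.0, 0, -3.0], "rot": [0, 0, 0], "hand": 0.2}, {"translation": [10.0, 0, -3.0], "rot": [0, 0, 0], "hand": 0.2}, {"translation": [10.0, 0, -3.0], "rot": [0, 0, 0], "hand": 0.2}])

```text
t: 26.95
eef_pos: [0.4513, 0.0131, 0.1773]
ee_rot: [3.141, 0.212, -2.931]
force: [0.5, 0.2, -0.2]
width: 0.0701
gripper_force: 0.0
```

```bash
python3 - <<'E'
from h import *
G=dict(G0); G['cy']=G['oy']=(.553,.0355); G['cb']=(.5523,.2188)
a=meas('top',['cy','fy','cb','fb','or','og'],G); b=meas('side',['cy','fy','cb','fb','or','og'],G)
cv2.imwrite('pics/t13.png',np.hstack([a[100:380,120:500],b[100:380,150:530]])[:,:,::-1])
s=arm.get_state(); print(s['eef_pos'].round(3),s['width'],s['force'].round(1),s['t'])
E
```

```text
top cy c 0.5519 0.036 r 0.0251 ztop 0.0651 459
top fy c 0.5513 0.0358 r 0.0381 ztop 0.0649 359
top cb c 0.5506 0.2198 r 0.0247 ztop 0.0655 439
top fb c 0.5551 0.2198 r 0.0413 ztop 0.065 421
top or c 0.5467 0.3115 r 0.0072 ztop 0.0459 51
top og c 0.4372 0.039 r 0.0063 ztop 0.3878 33
side cy c 0.5557 0.0335 r 0.0252 ztop 0.0651 687
side fy c 0.5546 0.0344 r 0.038 ztop 0.065 501
side cb c 0.5536 0.2163 r 0.026 ztop 0.0656 463
side fb c 0.554 0.2172 r 0.0379 ztop 0.0654 400
side or c 0.5521 0.3095 r 0.0085 ztop 0.046 52
side og c 0.4406 0.0371 r 0.0079 ztop 0.3782 38
[0.452 0.013 0.177] 0.07022421376394888 [0.1 0.6 0.7] 27.05
```

View pics/t13.png

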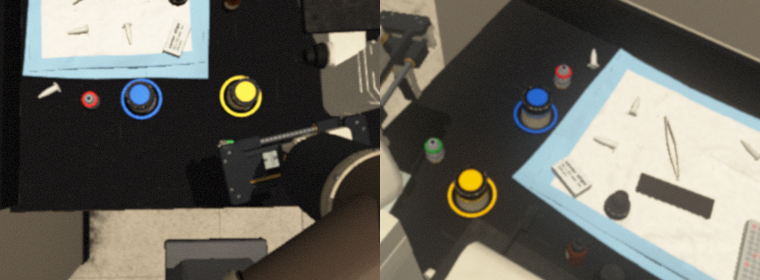

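Both cases are closed with caps concentric and down (tops at 63 mm). Red (90,99) and green (433,150) are standing where they were, and the arm is clear.

```bash
python3 -c "
from station import arm
print(arm.job_done())"
```

```text
the job is handed in; nothing more can be done
None
```

The yellow and blue objectives each stand centred in the foot of their own colour with the matching cap fully down, red and green are still standing where they were, and I handed the job in at about 27 s (no verdict was returned).

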